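# Load and lock the tube mixer

## Task

Pull the mixer's carriage all the way out from under its hood and press every loose blood tube lying in the white cradle into a spring clip of its own on the carriage, holding each one until the jaws have snapped shut over the middle of its glass. Then push the carriage fully home under the hood with the tubes in it, and slide the flat lock blade, tip first, into the slot at the mixer's right-hand side until its grip meets the bridge. Leave the dropper bottle, the forceps and the well plate where they are.

Things in the scene. Friction and masses are not known exactly. Their poses are not given: they have to be found in the camera images.
- mixer: The tube mixer (fixed): white base 435 x 150 mm, clear hood over its rear part (roof top 82 mm above the desk). Origin on the desk; x away from the robot along the slide, y to the left, z up; yaw up to 0.15 rad. The roof spans x = 10 to 190 mm.
- carriage (a joint): The mixer's carriage: aluminium plate 225 mm (front to back) x 112 mm, top 30 mm above the desk, sliding along the mixer's x. 0 = fully out towards the robot (stop), 0.19 m = home (back under the hood, at its stop). It stays where it is left; sliding takes about 3 N. Home, the roof hides the clips and begins 40 mm behind the handle's centre; fully out, all clips are clear of it.
- carriage_handle (a point): The carriage's handle: upright black bar at its front edge, 14 mm thick along the mixer's x, 44 mm wide along y, top 90 mm above the desk. The point lies on its centre line, 10 mm below its top; pinch it front to back from above. Axes as the mixer's.
- clip_1 (a point): Front spring clip, moves with the carriage. The point is the axis of a seated tube, 28 mm above the carriage plate; y along the tube, z up. At y = +24 and -24 mm: a V rest and two sprung steel jaws, 8 mm long (40 mm free between them for fingers), flared tips 17 mm above the point. A tube pressed straight down (about 7 N) spreads the jaws, which then snap shut over it; merely laid on, it stays out.
- clip_2 (a point): Second spring clip, like clip_1, 44 mm behind it.
- clip_3 (a point): Third spring clip, like clip_1, 88 mm behind it.
- clip_4 (a point): Rear spring clip, like clip_1, 132 mm behind it; 38 mm in front of the hood's roof when the carriage is fully out.
- clip_1_jaw (a joint): Front jaws of clip 1 (rad): 0 to 0.02 = shut (empty, or closed over a seated tube), about 0.08 while a tube's widest part is passing; sprung shut.
- clip_2_jaw (a joint): Front jaws of clip 2 (rad): 0 to 0.02 = shut (empty, or closed over a seated tube), about 0.08 while a tube's widest part is passing; sprung shut.
- clip_3_jaw (a joint): Front jaws of clip 3 (rad): 0 to 0.02 = shut (empty, or closed over a seated tube), about 0.08 while a tube's widest part is passing; sprung shut.
- clip_4_jaw (a joint): Front jaws of clip 4 (rad): 0 to 0.02 = shut (empty, or closed over a seated tube), about 0.08 while a tube's widest part is passing; sprung shut.
- tube_1_mid (a point): Tube 1 (may be absent): capped blood tube, 15 g, glass 13 mm in diameter, 70 mm long, cap 16.4 mm x 19 mm. Point: on the axis at mid-glass, 35 mm from bottom and cap; z along the tube to the cap. It starts on its side in a white cradle left of the mixer, axis 32 mm above the desk, 26 mm above the cradle's floor, on V rests 24 mm either side of the point; next tube 46 mm off. Pinch it here.
- tube_2_mid (a point): Tube 2 (may be absent): capped blood tube, 15 g, glass 13 mm in diameter, 70 mm long, cap 16.4 mm x 19 mm. Point: on the axis at mid-glass, 35 mm from bottom and cap; z along the tube to the cap. It starts on its side in a white cradle left of the mixer, axis 32 mm above the desk, 26 mm above the cradle's floor, on V rests 24 mm either side of the point; next tube 46 mm off. Pinch it here.
- tube_3_mid (a point): Tube 3 (may be absent): capped blood tube, 15 g, glass 13 mm in diameter, 70 mm long, cap 16.4 mm x 19 mm. Point: on the axis at mid-glass, 35 mm from bottom and cap; z along the tube to the cap. It starts on its side in a white cradle left of the mixer, axis 32 mm above the desk, 26 mm above the cradle's floor, on V rests 24 mm either side of the point; next tube 46 mm off. Pinch it here.
- tube_4_mid (a point): Tube 4 (may be absent): capped blood tube, 15 g, glass 13 mm in diameter, 70 mm long, cap 16.4 mm x 19 mm. Point: on the axis at mid-glass, 35 mm from bottom and cap; z along the tube to the cap. It starts on its side in a white cradle left of the mixer, axis 32 mm above the desk, 26 mm above the cradle's floor, on V rests 24 mm either side of the point; next tube 46 mm off. Pinch it here.
- blade: Lock blade, 120 g: flat steel plate 133 x 34 x 5 mm lying on the desk right of the mixer, with an upright black grip on its rear part, 50 mm long, 12 mm wide, top 39 mm above the plate's underside. Origin: underside, centre line, below the grip's front face. x along the plate to its tip at 78 mm; the grip spans x = -50 to 0, the plate ends at -55 mm. z up.
- slot_mouth (a point): Mouth of the lock slot at the mixer's right-hand side: a tunnel 39 mm wide, 9 mm high, 43 mm long under an aluminium bridge (top 31 mm above the desk). Point: middle of the mouth's lower edge, 18 mm above the desk, level with a sill 40 mm long outside it between low flared guides. Axes as the mixer's: y is the way in. Fully in, the blade's origin is here, its x along this y.
- lane (a point): Point on the mixer's base at the inner end of the slot, 18 mm above the desk. The blade's plate goes on past it, across the front of the homed carriage (2 mm clear). Unless the carriage is home it covers this lane and blocks the blade.
- dropper: Bystander, to be left alone: dropper bottle of reagent, 33 mm across, 80 mm tall, standing; origin under its centre.
- forceps: Bystander, to be left alone: steel forceps, 128 mm long, lying flat; origin under its centre.
- well_plate: Bystander, to be left alone: clear reaction plate with 12 wells, 112 x 79 x 7 mm, lying flat; origin under its centre.
There are look-alikes about, which are no part of the job. There is more than one size of the blade; the one meant has the size given above.

How it is judged (in metres and radians):
On the way, in this order (a step that is already met when the one before it is completed fails the run):
1. the carriage is pulled all the way out (value of joint carriage below 0.008 m), for 0.2 s.
2. every tube is held in a clip whose jaws have closed, with the carriage out (((distance between tube_1_mid and clip_1 below 0.007 m and angle between the z axis of tube_1_mid and the y axis of clip_1, either way round below 0.08 rad and value of joint clip_1_jaw below 0.03 rad) or (distance between tube_1_mid and clip_2 below 0.007 m and angle between the z axis of tube_1_mid and the y axis of clip_2, either way round below 0.08 rad and value of joint clip_2_jaw below 0.03 rad) or (distance between tube_1_mid and clip_3 below 0.007 m and angle between the z axis of tube_1_mid and the y axis of clip_3, either way round below 0.08 rad and value of joint clip_3_jaw below 0.03 rad) or (distance between tube_1_mid and clip_4 below 0.007 m and angle between the z axis of tube_1_mid and the y axis of clip_4, either way round below 0.08 rad and value of joint clip_4_jaw below 0.03 rad)) and ((distance between tube_2_mid and clip_1 below 0.007 m and angle between the z axis of tube_2_mid and the y axis of clip_1, either way round below 0.08 rad and value of joint clip_1_jaw below 0.03 rad) or (distance between tube_2_mid and clip_2 below 0.007 m and angle between the z axis of tube_2_mid and the y axis of clip_2, either way round below 0.08 rad and value of joint clip_2_jaw below 0.03 rad) or (distance between tube_2_mid and clip_3 below 0.007 m and angle between the z axis of tube_2_mid and the y axis of clip_3, either way round below 0.08 rad and value of joint clip_3_jaw below 0.03 rad) or (distance between tube_2_mid and clip_4 below 0.007 m and angle between the z axis of tube_2_mid and the y axis of clip_4, either way round below 0.08 rad and value of joint clip_4_jaw below 0.03 rad)) and ((distance between tube_3_mid and clip_1 below 0.007 m and angle between the z axis of tube_3_mid and the y axis of clip_1, either way round below 0.08 rad and value of joint clip_1_jaw below 0.03 rad) or (distance between tube_3_mid and clip_2 below 0.007 m and angle between the z axis of tube_3_mid and the y axis of clip_2, either way round below 0.08 rad and value of joint clip_2_jaw below 0.03 rad) or (distance between tube_3_mid and clip_3 below 0.007 m and angle between the z axis of tube_3_mid and the y axis of clip_3, either way round below 0.08 rad and value of joint clip_3_jaw below 0.03 rad) or (distance between tube_3_mid and clip_4 below 0.007 m and angle between the z axis of tube_3_mid and the y axis of clip_4, either way round below 0.08 rad and value of joint clip_4_jaw below 0.03 rad)) and ((distance between tube_4_mid and clip_1 below 0.007 m and angle between the z axis of tube_4_mid and the y axis of clip_1, either way round below 0.08 rad and value of joint clip_1_jaw below 0.03 rad) or (distance between tube_4_mid and clip_2 below 0.007 m and angle between the z axis of tube_4_mid and the y axis of clip_2, either way round below 0.08 rad and value of joint clip_2_jaw below 0.03 rad) or (distance between tube_4_mid and clip_3 below 0.007 m and angle between the z axis of tube_4_mid and the y axis of clip_3, either way round below 0.08 rad and value of joint clip_3_jaw below 0.03 rad) or (distance between tube_4_mid and clip_4 below 0.007 m and angle between the z axis of tube_4_mid and the y axis of clip_4, either way round below 0.08 rad and value of joint clip_4_jaw below 0.03 rad)) and value of joint carriage below 0.05 m), for 0.2 s.
3. the carriage is home under the hood, every tube still clamped (((distance between tube_1_mid and clip_1 below 0.007 m and angle between the z axis of tube_1_mid and the y axis of clip_1, either way round below 0.08 rad and value of joint clip_1_jaw below 0.03 rad) or (distance between tube_1_mid and clip_2 below 0.007 m and angle between the z axis of tube_1_mid and the y axis of clip_2, either way round below 0.08 rad and value of joint clip_2_jaw below 0.03 rad) or (distance between tube_1_mid and clip_3 below 0.007 m and angle between the z axis of tube_1_mid and the y axis of clip_3, either way round below 0.08 rad and value of joint clip_3_jaw below 0.03 rad) or (distance between tube_1_mid and clip_4 below 0.007 m and angle between the z axis of tube_1_mid and the y axis of clip_4, either way round below 0.08 rad and value of joint clip_4_jaw below 0.03 rad)) and ((distance between tube_2_mid and clip_1 below 0.007 m and angle between the z axis of tube_2_mid and the y axis of clip_1, either way round below 0.08 rad and value of joint clip_1_jaw below 0.03 rad) or (distance between tube_2_mid and clip_2 below 0.007 m and angle between the z axis of tube_2_mid and the y axis of clip_2, either way round below 0.08 rad and value of joint clip_2_jaw below 0.03 rad) or (distance between tube_2_mid and clip_3 below 0.007 m and angle between the z axis of tube_2_mid and the y axis of clip_3, either way round below 0.08 rad and value of joint clip_3_jaw below 0.03 rad) or (distance between tube_2_mid and clip_4 below 0.007 m and angle between the z axis of tube_2_mid and the y axis of clip_4, either way round below 0.08 rad and value of joint clip_4_jaw below 0.03 rad)) and ((distance between tube_3_mid and clip_1 below 0.007 m and angle between the z axis of tube_3_mid and the y axis of clip_1, either way round below 0.08 rad and value of joint clip_1_jaw below 0.03 rad) or (distance between tube_3_mid and clip_2 below 0.007 m and angle between the z axis of tube_3_mid and the y axis of clip_2, either way round below 0.08 rad and value of joint clip_2_jaw below 0.03 rad) or (distance between tube_3_mid and clip_3 below 0.007 m and angle between the z axis of tube_3_mid and the y axis of clip_3, either way round below 0.08 rad and value of joint clip_3_jaw below 0.03 rad) or (distance between tube_3_mid and clip_4 below 0.007 m and angle between the z axis of tube_3_mid and the y axis of clip_4, either way round below 0.08 rad and value of joint clip_4_jaw below 0.03 rad)) and ((distance between tube_4_mid and clip_1 below 0.007 m and angle between the z axis of tube_4_mid and the y axis of clip_1, either way round below 0.08 rad and value of joint clip_1_jaw below 0.03 rad) or (distance between tube_4_mid and clip_2 below 0.007 m and angle between the z axis of tube_4_mid and the y axis of clip_2, either way round below 0.08 rad and value of joint clip_2_jaw below 0.03 rad) or (distance between tube_4_mid and clip_3 below 0.007 m and angle between the z axis of tube_4_mid and the y axis of clip_3, either way round below 0.08 rad and value of joint clip_3_jaw below 0.03 rad) or (distance between tube_4_mid and clip_4 below 0.007 m and angle between the z axis of tube_4_mid and the y axis of clip_4, either way round below 0.08 rad and value of joint clip_4_jaw below 0.03 rad)) and value of joint carriage above 0.184 m), for 0.2 s.
4. the lock blade is in the slot up to its grip (y of blade in the frame of slot_mouth between -0.004 and 0.004 m and x of blade in the frame of slot_mouth between -0.006 and 0.006 m and z of blade in the frame of slot_mouth between -0.004 and 0.006 m and angle between the x axis of blade and the y axis of slot_mouth, either way round below 0.1 rad and value of joint carriage above 0.184 m), for 0.2 s.
At the end, for the whole second after the job is handed in: Every tube present lies in a clip (middle of its glass within 7 mm of the clip's point, along the clip within 0.08 rad, jaw shut to under 0.03 rad), the carriage is within 6 mm of home, and the lock blade lies at rest flat in the slot, its grip within 4 mm of the bridge (all of step 4 and ((distance between tube_1_mid and clip_1 below 0.007 m and angle between the z axis of tube_1_mid and the y axis of clip_1, either way round below 0.08 rad and value of joint clip_1_jaw below 0.03 rad) or (distance between tube_1_mid and clip_2 below 0.007 m and angle between the z axis of tube_1_mid and the y axis of clip_2, either way round below 0.08 rad and value of joint clip_2_jaw below 0.03 rad) or (distance between tube_1_mid and clip_3 below 0.007 m and angle between the z axis of tube_1_mid and the y axis of clip_3, either way round below 0.08 rad and value of joint clip_3_jaw below 0.03 rad) or (distance between tube_1_mid and clip_4 below 0.007 m and angle between the z axis of tube_1_mid and the y axis of clip_4, either way round below 0.08 rad and value of joint clip_4_jaw below 0.03 rad)) and ((distance between tube_2_mid and clip_1 below 0.007 m and angle between the z axis of tube_2_mid and the y axis of clip_1, either way round below 0.08 rad and value of joint clip_1_jaw below 0.03 rad) or (distance between tube_2_mid and clip_2 below 0.007 m and angle between the z axis of tube_2_mid and the y axis of clip_2, either way round below 0.08 rad and value of joint clip_2_jaw below 0.03 rad) or (distance between tube_2_mid and clip_3 below 0.007 m and angle between the z axis of tube_2_mid and the y axis of clip_3, either way round below 0.08 rad and value of joint clip_3_jaw below 0.03 rad) or (distance between tube_2_mid and clip_4 below 0.007 m and angle between the z axis of tube_2_mid and the y axis of clip_4, either way round below 0.08 rad and value of joint clip_4_jaw below 0.03 rad)) and ((distance between tube_3_mid and clip_1 below 0.007 m and angle between the z axis of tube_3_mid and the y axis of clip_1, either way round below 0.08 rad and value of joint clip_1_jaw below 0.03 rad) or (distance between tube_3_mid and clip_2 below 0.007 m and angle between the z axis of tube_3_mid and the y axis of clip_2, either way round below 0.08 rad and value of joint clip_2_jaw below 0.03 rad) or (distance between tube_3_mid and clip_3 below 0.007 m and angle between the z axis of tube_3_mid and the y axis of clip_3, either way round below 0.08 rad and value of joint clip_3_jaw below 0.03 rad) or (distance between tube_3_mid and clip_4 below 0.007 m and angle between the z axis of tube_3_mid and the y axis of clip_4, either way round below 0.08 rad and value of joint clip_4_jaw below 0.03 rad)) and ((distance between tube_4_mid and clip_1 below 0.007 m and angle between the z axis of tube_4_mid and the y axis of clip_1, either way round below 0.08 rad and value of joint clip_1_jaw below 0.03 rad) or (distance between tube_4_mid and clip_2 below 0.007 m and angle between the z axis of tube_4_mid and the y axis of clip_2, either way round below 0.08 rad and value of joint clip_2_jaw below 0.03 rad) or (distance between tube_4_mid and clip_3 below 0.007 m and angle between the z axis of tube_4_mid and the y axis of clip_3, either way round below 0.08 rad and value of joint clip_3_jaw below 0.03 rad) or (distance between tube_4_mid and clip_4 below 0.007 m and angle between the z axis of tube_4_mid and the y axis of clip_4, either way round below 0.08 rad and value of joint clip_4_jaw below 0.03 rad)) and linear speed of blade below 0.02 m/s); the robot touches nothing.
It fails at once if the dropper is moved by more than 3 cm (distance of dropper from where it was at the start of the episode above 0.03 m).
It fails at once if the forceps is moved by more than 3 cm (distance of forceps from where it was at the start of the episode above 0.03 m).
It fails at once if the well plate is moved by more than 3 cm (distance of well_plate from where it was at the start of the episode above 0.03 m).
Of tube_1, tube_2, tube_3, tube_4 only 3 to 4 are there at a start; the rules pass over those that are not, and their reading is None.
At some moment in a run one of blade may be knocked a few centimetres aside while the robot is not near it.
Once in a run the grip may slacken for a moment while it holds something.
It also fails if it takes over 210 s, if anything falls off the work surface, if the arm or the gripper's body presses on something with over 40 N, if the wrist force passes 120 N, or if a joint passes its speed limit or range.

## Robot

A 6-joint arm with a two-finger parallel gripper is mounted at the origin on a cart in front of the work surface, level with it; the furniture and walls round the work are solid. World frame = base frame: x ahead of the robot, y to its left, z up, the work surface at z = 0. Lengths are in m, angles in degrees, forces in N, time in s.
With the tool pointing down it reaches from about 0.4 to 0.825 m from the base axis. Payload 7 kg.
Tool frame: the origin (TCP) lies midway between the tips of the shut fingers; the grasp point (between the pads) lies ctrl.tcp_to_grasp behind it (ctrl.tcp_to_grasp is the distance from the TCP to the grasp point, in m); z points along the fingers, y is the line along which they close (so a half turn about z gives the same grasp; the last joint's range is limited). The gripper opens to 88 mm and grips with 3 to 60 N. Pads are 19 mm wide; open, the fingers measure 130 mm over their backs; the gripper's body (78 mm by 193 mm) begins 47 mm behind the grasp point.
Start: joints at [87.267, 20.546, 0.682, 0, -70.136, -16.507], TCP at [0.222, 0.637, 0.227] pointing down, gripper open.
Joint ranges: [-176.03, 176.03], [-82.01, 121.73], [-58.28, 71.71], [-173.87, 95.51], [-174.79, -0.11], [-173.66, 173.66]. Speed limits (degrees/s): [136.94, 136.94, 172.46, 180, 180, 180].

## Interface

Orientations are given as [roll, pitch, yaw] about the fixed x, y, z axes, in that order (R = Rz(yaw) Ry(pitch) Rx(roll)).
In Python, from plant import ctrl, imaging, close_job gives the robot as it stands.
- The arm moves only by the shell command python3 -m crank 'ROWS'. ROWS is JSON, a list of rows, each a list of 3 entries, a list of its own where there are three numbers: the shift along the world's x, y, z in m, then the turn, a rotation vector about the world's x, y, z in degrees, then the opening, from -1 (shut) to 1 (fully open), so that 0 is half open. A call has 1 to 12 rows; each row shifts and turns the commanded pose from where the row before left it; what a row does not reach is not made up. A row lasts 1/10 s, in which the tool goes at most 50 mm and 8.59 degrees, less where a joint would pass 70% of its speed; a pose out of reach is approached as far as the arm can. A call is refused whole if a number of a shift passes 0.05 or a number of a turn 8.59, either way. A call with a gripper value outside its range is refused whole. The fingers move at their own pace and stop on an object; the grip force is fixed at half the most. Time passes only in rows, so rows that do not move let the fingers close. It gives the time, the measured TCP pose, the force, the opening and the grip force at its end, in the units of the state.
- ctrl.get_obs(): the state, without advancing time (a new reading comes with each control period).
- imaging.snapshot(name): name is "scene" or "top" or "wrist"; returns (picture, depth): 480x640x3 uint8, blue, green, red; 480x640 float32, m along the optical axis (not along the pixel's ray), 0 where there is no reading.
- imaging.camera_model(name): a dict with "mtx" (3x3 intrinsics, pixels), "R" (3x3) and "t" (3): a world point X has camera coordinates R X + t. Camera axes: x right, y down, z forward; pixel columns grow to the right and rows downward; lengths in m; the calibration is good to about 2 mm. The wrist camera is an equidistant fisheye: a pixel r from the principal point sees the ray r / f radians off the axis. A picture is of the moment at which its call begins: read the wrist's pose just before it. camera_model takes no time and is no camera call; for the wrist camera it gives the pose at the moment of the call.
- close_job(): hands the job in; it is judged then, once.
The state is a dict: "clock": time; "joint_pos": joint angles; "qvel": joint speeds; "tau": joint torques, N m; "tool_pos": TCP position; "orientation": TCP orientation; "force": force on the tool from outside, world axes, zero at the start; "moment": the same for the moment, N m; "opening": finger opening in m; "gripper_force": force on a finger pad.
Only numpy, scipy, OpenCV 4.12 (cv2) and the standard library are available. Lean on these libraries where they do the work, as an engineer would, in place of code of your own. Each camera call takes 0.05 s, during which the arm holds its last target. There are 200 camera calls.

## Working session

There is one attempt and no reset: what is moved stays moved. The work goes in short steps, Python scripts to look and compute and a shell command to move; the robot and the scene stay as the last step left them, time stands still between calls to the robot, and variables do not carry over. Pictures are saved under pics/ and viewed, at most 14 in all, crops included, and the job is handed in when it is done.

```bash
ls; mkdir -p pics
cat > h.py <<'E'
import numpy as np, cv2
from plant import ctrl, imaging, close_job
def cast(name,u,v,z,cm=None):
    cm=cm or imaging.camera_model(name);K=np.array(cm["mtx"]);R=np.array(cm["R"]);t=np.array(cm["t"])
    if name=="wrist":
        a=(u-K[0,2])/K[0,0];b=(v-K[1,2])/K[1,1];r=np.hypot(a,b);s=np.sin(r)/r if r>1e-9 else 1
        d=np.array([a*s,b*s,np.cos(r)])
    else: d=np.array([(u-K[0,2])/K[0,0],(v-K[1,2])/K[1,1],1.])
    C=-R.T@t;d=R.T@d
    return C+d*(z-C[2])/d[2]
def proj(name,X,cm=None):
    cm=cm or imaging.camera_model(name);K=np.array(cm["mtx"]);p=np.array(cm["R"])@np.array(X)+np.array(cm["t"])
    if name=="wrist":
        r=np.hypot(p[0],p[1]);th=np.arctan2(r,p[2]);q=p[:2]/max(r,1e-9)*th
    else: q=p[:2]/p[2]
    return np.array([K[0,0]*q[0]+K[0,2],K[1,1]*q[1]+K[1,2]])
E
python3 - <<'E'
from h import *
print(ctrl.get_obs(),ctrl.tcp_to_grasp)
for n in("scene","top"):
    p,d=imaging.snapshot(n);cv2.imwrite(f"pics/{n}0.png",p);np.save(f"{n}0.npy",d);cm=imaging.camera_model(n);print(n,cm)
E
```

```text
pics
{'clock': 0.0, 'joint_pos': array([ 8.72665384e+01,  2.05917840e+01,  6.34968082e-01, -2.10610122e-02,
       -7.01361187e+01, -1.65083228e+01]), 'qvel': array([-0.00153426,  0.00479856,  0.05375348,  0.09338874, -0.02098557,
        0.00968906]), 'tau': array([-3.15200650e-04, -5.82704079e+01,  2.93067098e+01,  6.99781626e+00,
        6.93427603e-03, -1.61124613e-04]), 'tool_pos': array([0.22229273, 0.63683432, 0.22562487]), 'orientation': array([ 1.79905270e+02, -7.42785624e-03, -1.92489506e+01]), 'force': array([ 0.91186195, -0.75785137, -0.44279539]), 'moment': array([-0.03284092, -0.04055037,  0.00432411]), 'gripper_force': 0.0, 'opening': 0.08796964970811547} 0.0188
scene {'mtx': array([[467.06843908,   0.        , 313.77548569],
       [  0.        , 467.06843908, 236.11700442],
       [  0.        ,   0.        ,   1.        ]]), 'R': array([[-0.77564721, -0.63100638,  0.01422522],
       [-0.4952925 ,  0.59454538, -0.6334044 ],
       [ 0.39122468, -0.498344  , -0.77369019]]), 't': array([0.4098442, 0.3206618, 0.7847289])}
top {'mtx': array([[624.96538391,   0.        , 327.00307834],
       [  0.        , 624.96538391, 247.9736239 ],
       [  0.        ,   0.        ,   1.        ]]), 'R': array([[-0.01966685, -0.99974832, -0.01079426],
       [-0.98137918,  0.02136652, -0.19088838],
       [ 0.19107098,  0.00683909, -0.9815524 ]]), 't': array([0.01042466, 0.5269848 , 1.5931533 ])}
```

View pics/top0.png

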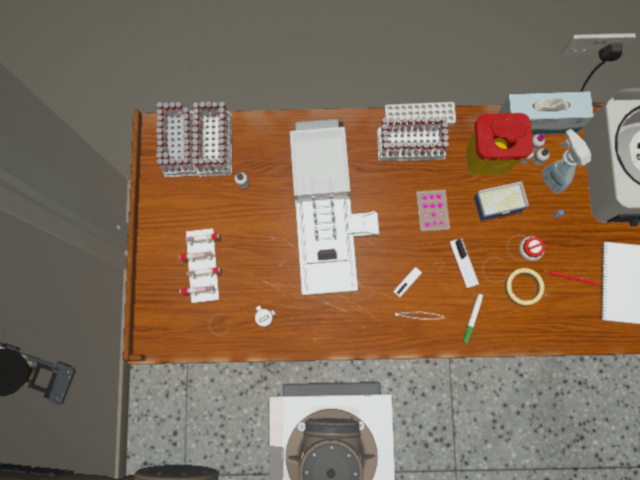

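View pics/scene0.png

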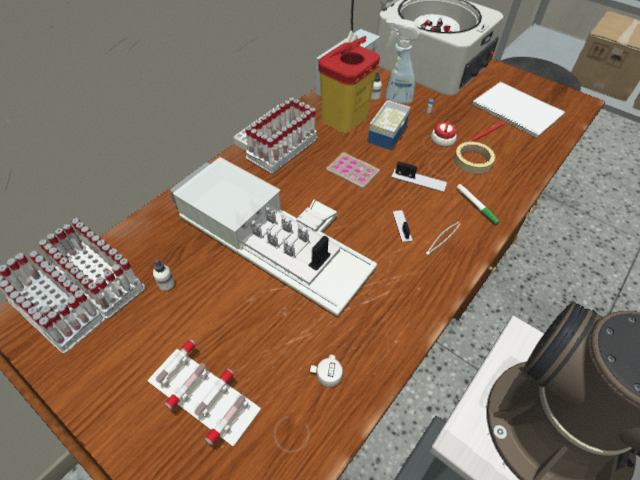

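The top view shows: the mixer at (325,210) with its handle at (327,254) and slot bridge at (365,223); the cradle at (202,265) with 4 tubes (caps alternating right and left); the large blade at (464,262) with its grip at (458,247); the forceps at (420,315), well plate at (433,210) and dropper at (241,180).

Look-alikes:
- **Blade:** the plate at (464,262) is about 52 px, or 130 mm. The plate at (407,281) is about 86 mm. I choose the first.
- **Tubes:** the racks at (193,138) and (415,138) also hold tubes. I choose the cradle ones.
- **Dropper:** other bottles stand at (540,150).

Run:
```python
from h import *
p=cv2.imread("pics/top0.png")
c=cv2.resize(p[110:310,280:480],None,fx=3,fy=3,interpolation=cv2.INTER_CUBIC);cv2.imwrite("pics/crop1.png",c)
hsv=cv2.cvtColor(p,cv2.COLOR_BGR2HSV)
def blobs(m,box,z,amin=8):
    x0,y0,x1,y1=box;mm=np.zeros_like(m);mm[y0:y1,x0:x1]=m[y0:y1,x0:x1]
    n,l,s,c=cv2.connectedComponentsWithStats(mm)
    for i in range(1,n):
        if s[i,4]>=amin:
            pts=np.argwhere(l==i)[:,::-1].astype(np.float32);r=cv2.minAreaRect(pts)
            print(c[i].round(1),s[i,4],[round(float(x),1) for x in r[1]],round(r[2],1),cast("top",*c[i],z).round(4))
red=((hsv[...,0]<8)|(hsv[...,0]>172))&(hsv[...,1]>150)&(hsv[...,2]>90)
print("caps");blobs(red.astype(np.uint8),(170,220,230,310),.032)
blk=(p.max(2)<60).astype(np.uint8)
print("black mixer");blobs(blk,(290,180,360,290),.085)
print("black blades");blobs(blk,(380,230,490,300),.036)
w=((hsv[...,1]<45)&(hsv[...,2]>150)).astype(np.uint8)
print("white cradle");blobs(w,(170,220,230,310),.006,50)
print("white blades");blobs(w,(380,230,490,300),.005,30)
print("mixer");blobs(w,(285,120,390,300),.02,30)
```

```text
caps
[214.3 236. ] 29 [6.0, 4.0] 90.0 [0.5701 0.3007 0.032 ]
[183.1 256.5] 34 [6.5, 5.1] 78.7 [0.516 0.383 0.032]
[215.2 269.9] 24 [5.0, 4.0] 90.0 [0.4781 0.2967 0.032 ]
[183.6 291. ] 41 [6.0, 5.0] 90.0 [0.4237 0.3795 0.032 ]
black mixer
black blades
[459.8 249.7] 34 [15.2, 2.2] 68.2 [ 0.5176 -0.3517  0.036 ]
white cradle
[201.5 265.7] 1908 [72.2, 30.0] 85.2 [0.4944 0.3389 0.006 ]
white blades
[464.8 267. ] 494 [49.7, 13.0] 69.4 [ 0.4759 -0.3687  0.005 ]
[407.9 280.8] 279 [9.4, 33.6] 42.0 [ 0.4418 -0.2148  0.005 ]
mixer
[325.4 207.7] 9796 [173.2, 81.8] 85.6 [0.6444 0.002  0.02  ]
[385.6 123.4] 38 [8.0, 6.0] 90.0 [ 0.883  -0.1703  0.02  ]
[379.4 142.4] 112 [32.0, 4.1] 87.7 [ 0.8278 -0.1511  0.02  ]
[386.  135.8] 47 [9.0, 6.0] 90.0 [ 0.8466 -0.1703  0.02  ]
```

View pics/crop1.png

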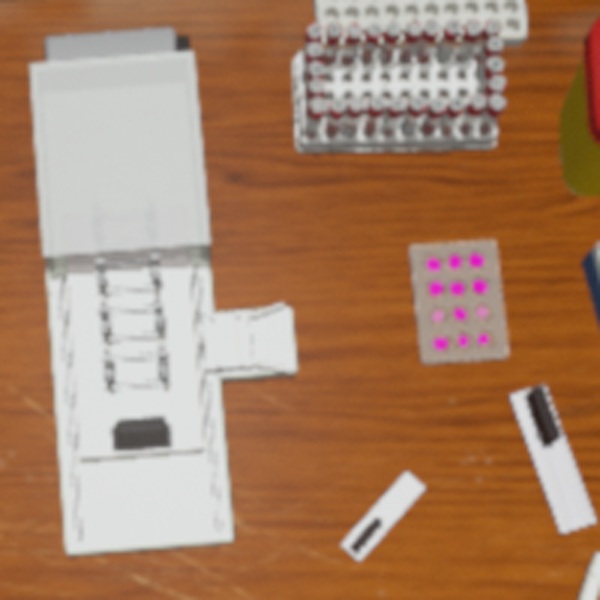

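The crop confirms the large blade at crop (550,450), with its grip at the rear (545,415) and tip at (578,525). The handle is at crop (142,433) and the bridge at (255,343). The base front corners are at (65,553) and (233,540), and the roof's front edge runs from (45,257) to (210,248).

Run:
```python
from h import *
f=lambda x,y,z:cast("top",280+x/3,110+y/3,z)
for n,a in dict(fl=(65,553,.018),fr=(233,540,.018),rl=(45,257,.082),rr=(210,248,.082),hl=(114,423,.09),hr=(169,420,.09),hfl=(115,450,.06),hfr=(170,447,.06),bl=(214,312,.031),sillr=(296,340,.018),tipL=(563,531,.005),tipR=(595,521,.005),gripr=(537,388,.039),gripf=(551,440,.039),rearL=(510,394,.005)).items(): print(n,f(*a).round(4))
d=np.load("top0.npy");
for x,y in((142,540),(142,433),(130,200),(255,343),(120,520)): print(x,y,d[110+y//3,280+x//3])
# heights from depth
cm=imaging.camera_model("top");K=cm["mtx"];R=cm["R"];t=cm["t"]
def X(u,v):
    z=d[v,u];return R.T@(np.array([(u-K[0,2])/K[0,0]*z,(v-K[1,2])/K[1,1]*z,z])-t)
for u,v in((327,290),(327,252),(322,170),(365,224),(300,290),(202,290),(202,238)): print(u,v,X(u,v).round(3))
```

```text
fl [0.4099 0.0693 0.018 ]
fr [ 0.4184 -0.0792  0.018 ]
rl [0.6626 0.0805 0.082 ]
rr [ 0.6675 -0.0639  0.082 ]
hl [0.5121 0.0225 0.09  ]
hr [ 0.5136 -0.0246  0.09  ]
hfl [0.4939 0.0227 0.06  ]
hfr [ 0.4955 -0.0252  0.06  ]
bl [ 0.6226 -0.0676  0.031 ]
sillr [ 0.5983 -0.1412  0.018 ]
tipL [ 0.4219 -0.3731  0.005 ]
tipR [ 0.4302 -0.402   0.005 ]
gripr [ 0.5451 -0.3507  0.039 ]
gripf [ 0.4982 -0.3602  0.039 ]
rearL [ 0.5471 -0.3332  0.005 ]
142 540 1.661651
142 433 1.6051186
130 200 1.653518
255 343 1.6896203
120 520 1.6506861
327 290 [0.421 0.002 0.012]
327 252 [ 0.508 -0.001  0.094]
322 170 [0.733 0.008 0.078]
365 224 [ 0.597 -0.104  0.017]
300 290 [0.423 0.074 0.007]
202 290 [0.426 0.331 0.03 ]
202 238 [0.563 0.331 0.042]
```

```bash
python3 -m crank '[[[0.02,-0.045,0],[0,0,-8.5],1],[[0.02,-0.045,0],[0,0,-8.5],1],[[0.02,-0.045,0],[0,0,-8.5],1],[[0.02,-0.045,0],[0,0,-8.5],1],[[0.02,-0.045,0],[0,0,-8.5],1],[[0.02,-0.045,0],[0,0,-8.5],1],[[0.02,-0.045,0],[0,0,-8.5],1],[[0.02,-0.045,0],[0,0,-8.1],1],[[0.02,-0.045,0],[0,0,0],1],[[0.02,-0.045,0],[0,0,0],1],[[0.02,-0.045,0],[0,0,0],1],[[0.02,-0.045,0],[0,0,0],1]]'
python3 -m crank '[[[0.02,-0.045,0],[0,0,0],0],[[0.02,-0.045,0],[0,0,0],0],[[0,0,0],[0,0,0],0],[[0,0,0],[0,0,0],0]]'
python3 - <<'E'
from h import *
o=ctrl.get_obs();print(o["joint_pos"],o["orientation"],o["tool_pos"])
cm=imaging.camera_model("wrist");print(cm)
p,d=imaging.snapshot("wrist");cv2.imwrite("pics/w1.png",p)
E
```

```text
clock: 1.3
tool_pos: [0.4626, 0.0953, 0.2267]
orientation: [-180.0, 0.0, -86.8]
force: [1.2, 0.7, 0.4]
opening: 0.0875
gripper_force: 0.0
clock: 1.7
tool_pos: [0.5023, 0.0059, 0.226]
orientation: [179.9, -0.0, -87.0]
force: [-0.7, 0.2, -0.1]
opening: 0.0615
gripper_force: 0.0
[ 2.31027388e+01  4.19928858e+00 -2.06370661e+01 -1.56661477e-02
 -6.52324639e+01 -2.01395851e+01] [ 1.79930493e+02 -1.03471727e-02 -8.70434118e+01] [0.5022851  0.00585021 0.22597165]
{'mtx': array([[371.64829954,   0.        , 323.08032662],
       [  0.        , 371.64829954, 238.0171911 ],
       [  0.        ,   0.        ,   1.        ]]), 'R': array([[-9.98662895e-01, -5.16877789e-02,  8.92357090e-04],
       [-4.98217573e-02,  9.66927825e-01,  2.50136710e-01],
       [-1.37918559e-02,  2.49757792e-01, -9.68210117e-01]]), 't': array([ 0.5014436 , -0.01314247,  0.39438369])}
```

View pics/w1.png

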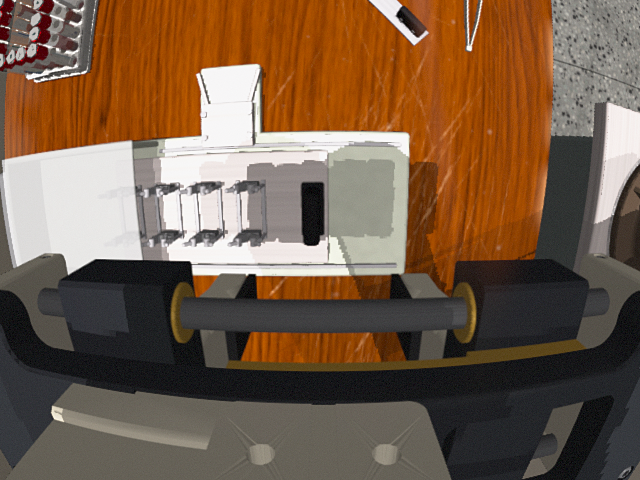

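The wrist view shows the handle at (312,214), the clips between (110,185) and (265,240), the bridge at (232,105) and the base front edge at u≈408.

Run:
```python
from h import *
# picture taken at same pose (arm still)
cm=imaging.camera_model("wrist");print(-cm["R"].T@cm["t"])
for n,a in dict(h1=(302,182,.09),h2=(323,182,.09),h3=(302,245,.09),h4=(323,245,.09),bf1=(410,134,.012),bf2=(407,272,.012),plf1=(328,152,.03),plf2=(328,262,.03),
 j1a=(242,187,.075),j1b=(250,238,.075),j2a=(204,187,.075),j3a=(164,187,.075),roof1=(133,141,.082),roof2=(139,258,.082),br=(202,135,.031),bl=(258,137,.031),sill1=(205,68,.018),sill2=(262,66,.018)).items(): print(n,cast("wrist",a[0],a[1],a[2],cm).round(4))
p=cv2.imread("pics/w1.png");m=(p.max(2)<40).astype(np.uint8);mm=m*0;mm[160:258,280:350]=m[160:258,280:350]
n,l,s,c=cv2.connectedComponentsWithStats(mm)
for i in range(1,n):
  if s[i,4]>100: print(s[i],c[i],cv2.minAreaRect(np.argwhere(l==i)[:,::-1].astype(np.float32)))
```

```text
[ 0.50547189 -0.05883743  0.38485506]
h1 [ 0.5204 -0.0278  0.09  ]
h2 [ 0.5038 -0.0286  0.09  ]
h3 [0.5183 0.0241 0.09  ]
h4 [0.501  0.0232 0.09  ]
bf1 [ 0.4184 -0.0755  0.012 ]
bf2 [0.4073 0.0705 0.012 ]
plf1 [ 0.5002 -0.0515  0.03  ]
plf2 [0.4941 0.0573 0.03  ]
j1a [ 0.5722 -0.0199  0.075 ]
j1b [0.5647 0.0245 0.075 ]
j2a [ 0.6064 -0.0189  0.075 ]
j3a [ 0.6449 -0.0181  0.075 ]
roof1 [ 0.6731 -0.0599  0.082 ]
roof2 [0.6716 0.0478 0.082 ]
br [ 0.6236 -0.0646  0.031 ]
bl [ 0.5674 -0.0632  0.031 ]
sill1 [ 0.6284 -0.1343  0.018 ]
sill2 [ 0.5695 -0.1352  0.018 ]
[ 302  183   22   62 1250] [312.224  211.9968] ((312.5, 213.5), (61.0, 21.0), 90.0)
```

```bash
python3 -m crank '[[[0.009,-0.008,-0.04],[0,0,0],-0.2],[[0,0,-0.04],[0,0,0],-0.2],[[0,0,-0.04],[0,0,0],-0.2],[[0,0,-0.04],[0,0,0],-0.2],[[0,0,-0.005],[0,0,0],-0.2],[[0,0,0],[0,0,0],-1],[[0,0,0],[0,0,0],-1],[[0,0,0],[0,0,0],-1],[[0,0,0],[0,0,0],-1],[[0,0,0],[0,0,0],-1]]'
```

```text
clock: 2.75
tool_pos: [0.5127, -0.0, 0.0636]
orientation: [-179.8, 0.1, -86.8]
force: [-2.1, 3.0, 7.8]
opening: 0.0138
gripper_force: 30.0
```

```bash
python3 -m crank '[[[-0.015,-0.0008,0],[0,0,0],-1],[[-0.015,-0.0008,0],[0,0,0],-1],[[-0.015,-0.0008,0],[0,0,0],-1],[[-0.015,-0.0008,0],[0,0,0],-1],[[-0.005,-0.0003,0],[0,0,0],-1],[[0,0,0],[0,0,0],-1],[[0,0,0],[0,0,0],-1]]'
```

```text
clock: 3.45
tool_pos: [0.4477, -0.0038, 0.0635]
orientation: [-179.8, 0.0, -86.8]
force: [-2.3, 1.4, 12.8]
opening: 0.0141
gripper_force: 30.0
```

```bash
python3 -m crank '[[[-0.005,-0.0003,0],[0,0,0],-1],[[-0.005,-0.0003,0],[0,0,0],-1],[[0,0,0],[0,0,0],-1],[[0,0,0],[0,0,0],-1],[[0,0,0],[0,0,0],-1]]'
```

```text
clock: 3.95
tool_pos: [0.4411, -0.0041, 0.0636]
orientation: [-179.5, 0.1, -86.8]
force: [13.2, -6.5, -3.7]
opening: 0.0141
gripper_force: 30.0
```

```bash
python3 -m crank '[[[0,0,0],[0,0,0],-0.1],[[0,0,0],[0,0,0],-0.1],[[0,0,0],[0,0,0],-0.1],[[0,0,0.04],[0,0,0],-0.1],[[0,0,0.04],[0,0,0],-0.1],[[0.04,0.03,0.04],[0,0,0],-0.1],[[0.04,0.03,0.02],[0,0,0],-0.1],[[0.03,0,0],[0,0,0],-0.4],[[0,0,0],[0,0,0],-0.4],[[0,0,0],[0,0,0],-0.4]]'
python3 - <<'E'
from h import *
cm=imaging.camera_model("wrist")
p,d=imaging.snapshot("wrist");cv2.imwrite("pics/w2.png",p);np.savez("w2.npz",R=cm["R"],t=cm["t"],mtx=cm["mtx"])
E
```

```text
clock: 4.95
tool_pos: [0.5343, 0.0464, 0.1905]
orientation: [179.9, -0.0, -86.9]
force: [0.1, 0.3, 0.7]
opening: 0.0267
gripper_force: 0.0
```

View pics/w2.png

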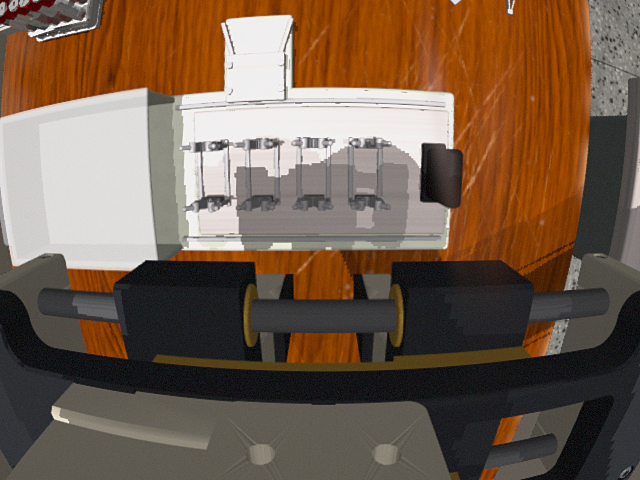

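The carriage is out. The clip jaw pairs are at u≈369, 313, 261 and 208, with v≈142 and 203, and the handle is at (440,175). I'll overlay the predicted jaw tips to check.

Run:
```python
from h import *
cm=dict(np.load("w2.npz"));p=cv2.imread("pics/w2.png")
for n,a in dict(c1u=(369,142),c1l=(369,204),c2u=(314,142),c2l=(313,203),c3u=(263,142),c3l=(260,203),c4u=(207,146),c4l=(210,203)).items(): print(n,cast("wrist",*a,.07,cm).round(4))
for n,a in dict(hb=(421,142,.09),hb2=(422,201,.09),b1=(453,93,.012),b2=(448,249,.012),sl=(226,17,.018),sr=(294,15,.018),ml=(226,92,.031),mr=(290,96,.031),el=(195,105,.012),er=(450,92,.012)).items(): print(n,cast("wrist",*a,cm).round(4))
c=cv2.resize(p[0:260,140:480],None,fx=2.2,fy=2.2,interpolation=cv2.INTER_CUBIC)
yaw=.056;ex=np.array([np.cos(yaw),np.sin(yaw),0]);ey=np.array([-np.sin(yaw),np.cos(yaw),0]);H=np.array([.4411,-.005,0])
for i in range(4):
  for s in(-24,24):
    for dx in(-.0075,.0075):
      q=proj("wrist",H+ex*(.060+.044*i+dx)+ey*s/1000+[0,0,.075],cm);cv2.circle(c,tuple(((q-[140,0])*2.2).astype(int)),3,(0,0,255),1)
for dx in(-.007,.007):
  for s in(-22,22):
    q=proj("wrist",H+ex*dx+ey*s/1000+[0,0,.09],cm);cv2.circle(c,tuple(((q-[140,0])*2.2).astype(int)),3,(0,255,0),1)
cv2.imwrite("pics/w2c.png",c)
```

```text
c1u [ 0.5033 -0.0232  0.07  ]
c1l [0.4999 0.0239 0.07  ]
c2u [ 0.5443 -0.0206  0.07  ]
c2l [0.5427 0.0256 0.07  ]
c3u [ 0.5825 -0.0191  0.07  ]
c3l [0.5833 0.0276 0.07  ]
c4u [ 0.6265 -0.0154  0.07  ]
c4l [0.6235 0.0292 0.07  ]
hb [ 0.4686 -0.0262  0.09  ]
hb2 [0.464  0.0161 0.09  ]
b1 [ 0.4195 -0.0782  0.012 ]
b2 [0.4094 0.0721 0.012 ]
sl [ 0.6325 -0.1371  0.018 ]
sr [ 0.5699 -0.1381  0.018 ]
ml [ 0.6235 -0.0625  0.031 ]
mr [ 0.5676 -0.0595  0.031 ]
el [ 0.6583 -0.0533  0.012 ]
er [ 0.4225 -0.0787  0.012 ]
```

View pics/w2c.png

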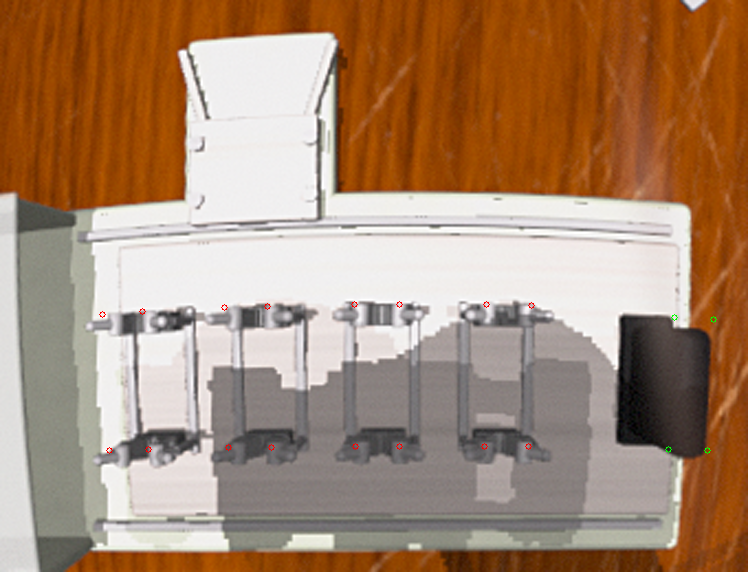

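Predictions fit the jaws and handle to about 3 mm. Shifting the handle y to -0.0025 centres them. Next I look at the tubes from close by.

```bash
python3 -m crank '[[[-0.005,0.045,0.01],[0,0,0],-0.4],[[-0.005,0.045,0.01],[0,0,0],-0.4],[[-0.005,0.045,0],[0,0,0],-0.4],[[-0.005,0.045,0],[0,0,0],-0.4],[[-0.005,0.045,0],[0,0,0],-0.4],[[-0.005,0.045,0],[0,0,0],-0.4],[[-0.005,0.045,0],[0,0,0],-0.4],[[-0.002,0.04,0],[0,0,0],-0.4],[[0,0,0],[0,0,0],-0.4],[[0,0,0],[0,0,0],-0.4],[[0,0,0],[0,0,0],-0.4]]'
python3 - <<'E'
from h import *
cm=imaging.camera_model("wrist")
p,d=imaging.snapshot("wrist");cv2.imwrite("pics/w3.png",p);np.savez("w3.npz",R=cm["R"],t=cm["t"],mtx=cm["mtx"])
hsv=cv2.cvtColor(p,cv2.COLOR_BGR2HSV)
red=(((hsv[...,0]<8)|(hsv[...,0]>172))&(hsv[...,1]>170)&(hsv[...,2]>60)).astype(np.uint8)
n,l,s,c=cv2.connectedComponentsWithStats(red)
for i in range(1,n):
  if s[i,4]>80: print(s[i],c[i].round(1),cast("wrist",*c[i],.032,cm).round(4))
E
```

```text
clock: 6.1
tool_pos: [0.4973, 0.4004, 0.2114]
orientation: [180.0, -0.0, -86.9]
force: [-1.2, 0.0, -0.1]
opening: 0.0263
gripper_force: 0.0
[ 40  78  15  17 158] [47.7 86.7] [0.8075 0.2669 0.032 ]
[  0  90  38  14 118] [18.6 96.4] [0.8578 0.2719 0.032 ]
[ 37  97  17  16 153] [ 47.  104.9] [0.8071 0.2876 0.032 ]
[238  96  19  20 326] [246.7 105.6] [0.5719 0.3016 0.032 ]
[340  96  19  19 323] [348.6 104.5] [0.4798 0.297  0.032 ]
[ 40 115  13  16 150] [ 46.  122.3] [0.808  0.3071 0.032 ]
[ 37 135  18  32 298] [ 47.5 150.3] [0.8053 0.3386 0.032 ]
[ 38 177  17  33 299] [ 46.7 191.6] [0.8092 0.385  0.032 ]
[292 188  19  19 322] [301.6 197.2] [0.5177 0.3843 0.032 ]
[392 189  18  20 309] [400.9 199.1] [0.4255 0.3805 0.032 ]
[ 42 212  14  16 133] [ 49.2 218.9] [0.8087 0.4165 0.032 ]
[ 33 231  26  24 264] [ 47.1 241.6] [0.8166 0.4437 0.032 ]
[  0 244  32  16 121] [ 15.1 247.8] [0.879  0.4556 0.032 ]
```

View pics/w3.png

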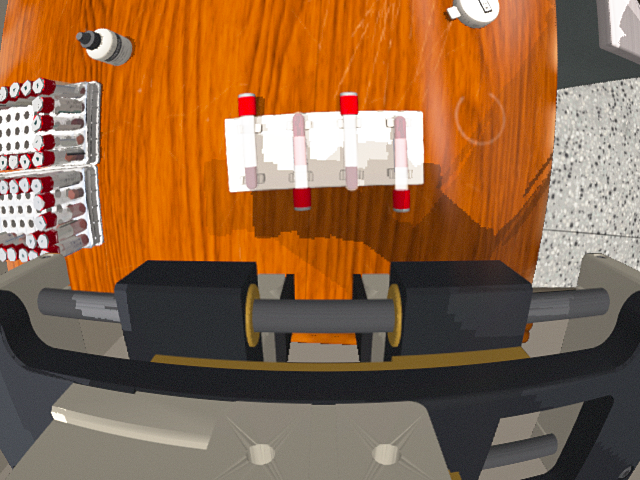

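The close view shows 4 tubes in the cradle, with caps at (247,105), (349,104), (302,197) and (401,199).

Run:
```python
from h import *
cm=dict(np.load("w3.npz"))
for n,c,b in (("a",(246.7,105.6),(252.5,187)),("b",(301.6,197.2),(298.5,115)),("c",(348.6,104.5),(351,188)),("d",(400.9,199.1),(400,118))):
  C=cast("wrist",*c,.032,cm);B=cast("wrist",*b,.032,cm);v=(C-B)[:2];L=np.hypot(*v);print(n,B.round(4),L.round(4),(C[:2]-v/L*.0445).round(4),np.degrees(np.arctan2(v[1],v[0])).round(1))
# grid corners of cradle at z=.006
for c in((226,119),(422,111),(230,191),(423,184)): print(cast("wrist",*c,.006,cm).round(4))
```

```text
a [0.5636 0.3768 0.032 ] 0.0756 [0.567  0.3459] -83.7
b [0.5241 0.3092 0.032 ] 0.0753 [0.5215 0.3399] 94.9
c [0.4729 0.3732 0.032 ] 0.0764 [0.4758 0.3414] -84.8
d [0.4322 0.3055 0.032 ] 0.0753 [0.4295 0.3361] 95.1
[0.5978 0.3126 0.006 ]
[0.4051 0.2938 0.006 ]
[0.5916 0.3849 0.006 ]
[0.3982 0.3669 0.006 ]
```

```bash
python3 -m crank '[[[0.035,-0.027,-0.045],[0,0,2.2],-0.4],[[0.035,-0.027,-0.045],[0,0,0],-0.4],[[0,0,0],[0,0,0],-0.4],[[0,0,-0.045],[0,0,0],-0.4],[[0,0,-0.045],[0,0,0],-0.4],[[0,0,-0.018],[0,0,0],-0.4],[[0,0,0],[0,0,0],-0.4],[[0,0,0],[0,0,0],-1],[[0,0,0],[0,0,0],-1],[[0,0,0],[0,0,0],-1],[[0,0,0],[0,0,0],-1]]'
```

```text
clock: 7.25
tool_pos: [0.5617, 0.3592, 0.0401]
orientation: [-179.1, 0.2, -84.5]
force: [17.2, -13.0, 26.7]
opening: 0.0022
gripper_force: 13.4
```

My diagonal rows were longer than 50 mm and were clipped, so the fingers landed in the wrong spot. I'll raise, open and look.

```bash
python3 -m crank '[[[0,0,0.03],[0,0,0],-1],[[0,0,0.04],[0,0,0],-1],[[0,0,0.045],[0,0,0],-0.4],[[-0.04,0.02,0],[0,0,0],-0.4],[[-0.02,0.02,0],[0,0,-2.2],-0.4],[[0,0,0],[0,0,0],-0.4],[[0,0,0],[0,0,0],-0.4],[[0,0,0],[0,0,0],-0.4]]'
cat > tubes.py <<'E'
from h import *
import sys
cm=imaging.camera_model("wrist")
p,d=imaging.snapshot("wrist");cv2.imwrite(sys.argv[1],p)
hsv=cv2.cvtColor(p,cv2.COLOR_BGR2HSV)
red=(((hsv[...,0]<8)|(hsv[...,0]>172))&(hsv[...,1]>170)&(hsv[...,2]>60)).astype(np.uint8)
n,l,s,c=cv2.connectedComponentsWithStats(red)
for i in range(1,n):
  if s[i,4]>80:
    P=cast("wrist",*c[i],.032,cm)
    if P[0]<.7 and .25<P[1]<.45: print(c[i].round(1),P.round(4))
E
python3 tubes.py pics/w4.png
```

```text
clock: 8.05
tool_pos: [0.4937, 0.398, 0.1475]
orientation: [-180.0, 0.0, -86.9]
force: [0.1, 0.5, -0.2]
opening: 0.0264
gripper_force: 0.0
[349.6  98. ] [0.4798 0.297  0.032 ]
[224.8 102. ] [0.5719 0.3028 0.032 ]
[292.3 212.8] [0.5175 0.3848 0.032 ]
[413.1 214.2] [0.4255 0.3804 0.032 ]
```

View pics/w4.png

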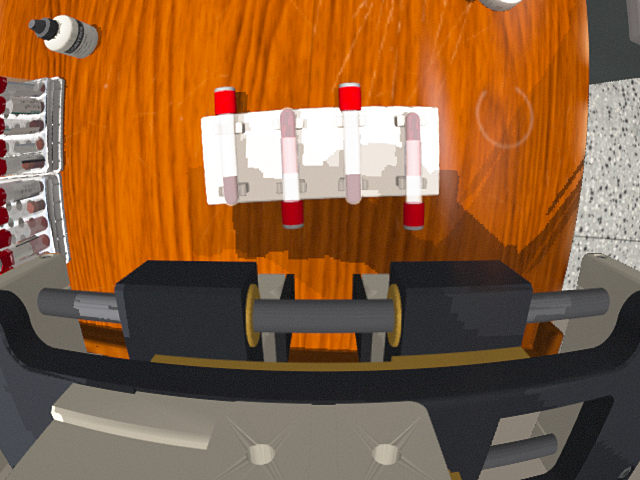

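The tubes are undisturbed: the same cap positions within 1 mm.

```bash
python3 -m crank '[[[0.0365,-0.026,0],[0,0,2.2],-0.4],[[0.0365,-0.026,0],[0,0,0],-0.4],[[0,0,-0.03],[0,0,0],-0.4],[[0,0,0],[0,0,0],-0.4],[[0,0,0],[0,0,0],-0.4]]'
```

```text
clock: 8.6
tool_pos: [0.5663, 0.3456, 0.1165]
orientation: [179.9, -0.1, -84.7]
force: [0.7, 0.2, 1.5]
opening: 0.0263
gripper_force: 0.0
```

```bash
python3 -m crank '[[[0,0,-0.045],[0,0,0],-0.4],[[0,0,-0.04],[0,0,0],-0.4],[[0,0,-0.018],[0,0,0],-0.4],[[0,0,0],[0,0,0],-0.4],[[0,0,0],[0,0,0],-1],[[0,0,0],[0,0,0],-1],[[0,0,0],[0,0,0],-1],[[0,0,0],[0,0,0],-1]]'
```

```text
clock: 9.4
tool_pos: [0.5676, 0.348, 0.0163]
orientation: [-179.8, 0.1, -84.6]
force: [0.2, 1.4, 6.2]
opening: 0.012
gripper_force: 30.0
```

```bash
python3 -m crank '[[[0,0,0.045],[0,0,0],-1],[[0,0,0.045],[0,0,0],-1],[[0,0,0.035],[0,0,0],-1],[[0.008,-0.042,0],[0,0,-2.2],-1],[[0.008,-0.042,0],[0,0,0],-1],[[0.008,-0.042,0],[0,0,0],-1],[[0.008,-0.042,0],[0,0,0],-1],[[0.008,-0.042,0],[0,0,0],-1],[[0.008,-0.042,0],[0,0,0],-1],[[0.008,-0.042,0],[0,0,0],-1],[[0.008,-0.042,0],[0,0,0],-1],[[0,0,0],[0,0,0],-1]]'
python3 -m crank '[[[0,0,-0.03],[0,0,0],-1],[[0,0,0],[0,0,0],-1],[[0,0,0],[0,0,0],-1]]'
python3 - <<'E'
from h import *
p,d=imaging.snapshot("wrist");cv2.imwrite("pics/w5.png",p);
E
```

```text
clock: 10.6
tool_pos: [0.6302, 0.0061, 0.1393]
orientation: [180.0, -0.0, -87.1]
force: [-0.3, 0.1, -0.1]
opening: 0.012
gripper_force: 30.0
clock: 10.9
tool_pos: [0.6298, 0.0107, 0.1092]
orientation: [179.9, -0.0, -86.8]
force: [-0.7, -0.3, 1.1]
opening: 0.0118
gripper_force: 30.0
```

View pics/w5.png

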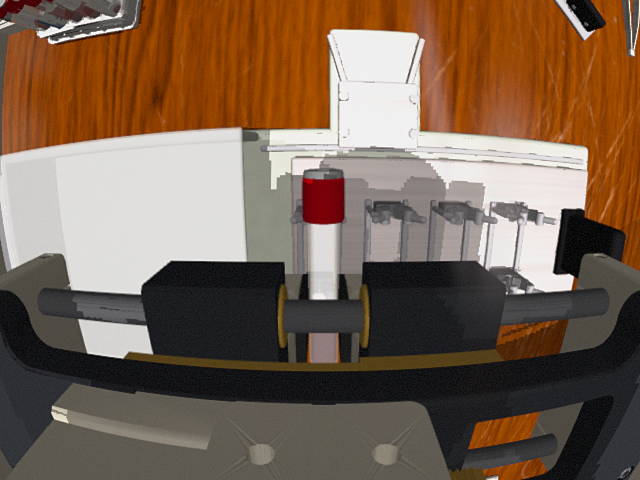

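Tube held straight, with its cap at (323,198). Now I compute the tube mid relative to the tool.

Run:
```python
from h import *
o=ctrl.get_obs()["tool_pos"];cm=imaging.camera_model("wrist");p=cv2.imread("pics/w5.png");hsv=cv2.cvtColor(p,cv2.COLOR_BGR2HSV)
red=(((hsv[...,0]<8)|(hsv[...,0]>172))&(hsv[...,1]>150)&(hsv[...,2]>50)).astype(np.uint8);red[:,:280]=0;red[:,370:]=0
ys,xs=np.where(red);print(xs.mean(),ys.min(),ys.max(),o)
# end edge (far end of cap side) & cap/glass edge at top of cap z axis+8
ga=cast("wrist",323,222,.128+.0075,cm);gb=cast("wrist",323,170,.128+.004,cm);print(ga,gb)
```

```text
323.00443458980044 178 223 [0.63054155 0.01101457 0.10993186]
[ 0.63238509 -0.02637597  0.1355    ] [ 0.63344147 -0.04513558  0.132     ]
```

```bash
python3 -m crank '[[[0.0023,0,-0.01],[0,0,0],-1],[[0,0,-0.02],[0,0,0],-1],[[0,0,-0.01],[0,0,0],-1],[[0,0,-0.01],[0,0,0],-1],[[0,0,-0.006],[0,0,0],-1],[[0,0,0],[0,0,0],-1]]'
```

```text
clock: 11.55
tool_pos: [0.6338, 0.011, 0.0536]
orientation: [-179.9, -0.0, -86.8]
force: [1.3, 0.2, 2.3]
opening: 0.0119
gripper_force: 30.0
```

```bash
python3 -m crank '[[[-0.0007,0,-0.004],[0,0,0],-1],[[0,0,-0.004],[0,0,0],-1],[[0,0,-0.003],[0,0,0],-1],[[0,0,-0.002],[0,0,0],-1],[[0,0,0],[0,0,0],-1],[[0,0,0],[0,0,0],-1]]'
```

```text
clock: 12.15
tool_pos: [0.6337, 0.0109, 0.042]
orientation: [-179.8, 0.0, -86.8]
force: [-0.3, 1.0, 12.8]
opening: 0.0118
gripper_force: 30.0
```

```bash
python3 -m crank '[[[0,0,-0.002],[0,0,0],-1],[[0,0,0],[0,0,0],-1],[[0,0,0],[0,0,0],-1]]'
```

```text
clock: 12.45
tool_pos: [0.6353, 0.0111, 0.0419]
orientation: [-179.6, -0.0, -86.7]
force: [-0.4, 0.0, 22.2]
opening: 0.0122
gripper_force: 30.0
```

Hard stop at the expected height, so it is seated. Release and look.

```bash
python3 -m crank '[[[0,0,0.002],[0,0,0],-1],[[0,0,0],[0,0,0],-0.4],[[0,0,0],[0,0,0],-0.4],[[0,0,0],[0,0,0],-0.4],[[0,0,0.04],[0,0,0],-0.4],[[0,0,0.045],[0,0,0],-0.4],[[-0.03,0.035,0.005],[0,0,0],-0.4],[[0,0,0],[0,0,0],-0.4],[[0,0,0],[0,0,0],-0.4],[[0,0,0],[0,0,0],-0.4]]'
python3 - <<'E'
from h import *
p,d=imaging.snapshot("wrist");cv2.imwrite("pics/w6.png",p)
cm=imaging.camera_model("wrist");np.savez("w6.npz",R=cm["R"],t=cm["t"],mtx=cm["mtx"])
E
```

```text
clock: 13.45
tool_pos: [0.6016, 0.0454, 0.1293]
orientation: [179.9, -0.0, -86.8]
force: [0.5, 0.1, 0.1]
opening: 0.0264
gripper_force: 0.0
```

View pics/w6.png

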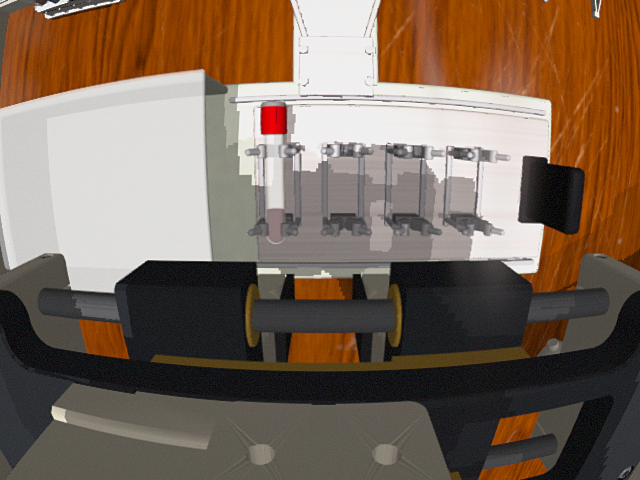

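The tube sits in clip 4, straight and centred (cap edge (274,135), bottom (274,243), jaws at v≈150 and 222). Next is tube b.

```bash
python3 - <<'E'
from h import *
cm=dict(np.load("w6.npz"));print(cast("wrist",274,135,.065,cm),cast("wrist",274,243,.06,cm))
E
python3 -m crank '[[[-0.0114,0.042,0],[0,0,2.2],-0.4],[[-0.0114,0.042,0],[0,0,0],-0.4],[[-0.0114,0.042,0],[0,0,0],-0.4],[[-0.0114,0.042,0],[0,0,0],-0.4],[[-0.0114,0.042,0],[0,0,0],-0.4],[[-0.0114,0.042,0],[0,0,0],-0.4],[[-0.0114,0.042,0],[0,0,0],-0.4],[[0,0,0],[0,0,0],-0.4],[[0,0,0],[0,0,0],-0.4],[[0,0,-0.03],[0,0,0],-0.4],[[0,0,0],[0,0,0],-0.4],[[0,0,0],[0,0,0],-0.4]]'
```

```text
[ 0.63452265 -0.02473083  0.065     ] [0.63291858 0.0432192  0.06      ]
clock: 14.7
tool_pos: [0.5224, 0.338, 0.0996]
orientation: [179.9, -0.1, -84.7]
force: [-0.6, -1.0, -0.4]
opening: 0.0263
gripper_force: 0.0
```

```bash
python3 -m crank '[[[-0.001,0,-0.045],[0,0,0],-0.4],[[0,0,-0.025],[0,0,0],-0.4],[[0,0,-0.016],[0,0,0],-0.4],[[0,0,0],[0,0,0],-0.4],[[0,0,0],[0,0,0],-1],[[0,0,0],[0,0,0],-1],[[0,0,0],[0,0,0],-1],[[0,0,0],[0,0,0],-1]]'
```

```text
clock: 15.5
tool_pos: [0.5221, 0.3403, 0.0157]
orientation: [-179.9, 0.1, -84.6]
force: [0.8, -1.0, 5.8]
opening: 0.0119
gripper_force: 30.0
```

```bash
python3 -m crank '[[[0,0,0.045],[0,0,0],-1],[[0,0,0.045],[0,0,0],-1],[[0,0,0.03],[0,0,0],-1],[[0.0083,-0.042,0],[0,0,-2.2],-1],[[0.0083,-0.042,0],[0,0,0],-1],[[0.0083,-0.042,0],[0,0,0],-1],[[0.0083,-0.042,0],[0,0,0],-1],[[0.0083,-0.042,0],[0,0,0],-1],[[0.0083,-0.042,0],[0,0,0],-1],[[0.0083,-0.042,0],[0,0,0],-1],[[0.0083,-0.042,0],[0,0,0],-1],[[0,0,0],[0,0,0],-1]]'
python3 -m crank '[[[0,0,-0.03],[0,0,0],-1],[[0,0,0],[0,0,0],-1],[[0,0,0],[0,0,0],-1]]'
```

```text
clock: 16.7
tool_pos: [0.5875, -0.0004, 0.1342]
orientation: [180.0, -0.0, -87.1]
force: [0.2, 0.2, -0.2]
opening: 0.0123
gripper_force: 30.0
clock: 17.0
tool_pos: [0.5871, 0.0038, 0.1042]
orientation: [179.9, -0.0, -86.8]
force: [0.6, 0.4, 0.3]
opening: 0.0118
gripper_force: 30.0
```

```bash
python3 -m crank '[[[0.002,0.002,-0.02],[0,0,0],-1],[[0,0,-0.02],[0,0,0],-1],[[0,0,-0.008],[0,0,0],-1],[[0,0,0],[0,0,0],-1]]'
```

```text
clock: 17.4
tool_pos: [0.5898, 0.0061, 0.0563]
orientation: [180.0, -0.0, -86.8]
force: [0.1, 0.5, -0.1]
opening: 0.0122
gripper_force: 30.0
```

```bash
python3 -m crank '[[[-0.0005,0,-0.004],[0,0,0],-1],[[0,0,-0.004],[0,0,0],-1],[[0,0,-0.004],[0,0,0],-1],[[0,0,-0.004],[0,0,0],-1],[[0,0,-0.001],[0,0,0],-1],[[0,0,0],[0,0,0],-1],[[0,0,0],[0,0,0],-1],[[0,0,0],[0,0,0],-1]]'
```

```text
clock: 18.2
tool_pos: [0.5913, 0.0064, 0.0414]
orientation: [-179.7, 0.0, -86.8]
force: [0.2, 2.5, 12.4]
opening: 0.0118
gripper_force: 30.0
```

```bash
python3 -m crank '[[[0,0,-0.0015],[0,0,0],-1],[[0,0,0],[0,0,0],-1],[[0,0,0.002],[0,0,0],-1],[[0,0,0],[0,0,0],-0.4],[[0,0,0],[0,0,0],-0.4],[[0,0,0],[0,0,0],-0.4],[[0,0,0.045],[0,0,0],-0.4],[[0,0,0.045],[0,0,0],-0.4],[[0,0,0],[0,0,0],-0.4]]'
python3 -m crank '[[[-0.0143,0.0416,0],[0,0,2.2],-0.4],[[-0.0143,0.0416,0],[0,0,0],-0.4],[[-0.0143,0.0416,0],[0,0,0],-0.4],[[-0.0143,0.0416,0],[0,0,0],-0.4],[[-0.0143,0.0416,0],[0,0,0],-0.4],[[-0.0143,0.0416,0],[0,0,0],-0.4],[[-0.0143,0.0416,0],[0,0,0],-0.4],[[-0.0143,0.0416,0],[0,0,0],-0.4],[[0,0,-0.02],[0,0,0],-0.4],[[0,0,0],[0,0,0],-0.4],[[0,0,0],[0,0,0],-0.4]]'
```

```text
clock: 19.1
tool_pos: [0.5922, 0.0061, 0.1353]
orientation: [-179.5, 0.0, -86.8]
force: [0.5, 0.8, 0.3]
opening: 0.0263
gripper_force: 0.0
clock: 20.2
tool_pos: [0.4741, 0.3375, 0.1089]
orientation: [179.9, -0.1, -84.6]
force: [0.0, 0.2, 0.5]
opening: 0.0264
gripper_force: 0.0
```

Adjust (+0.002, +0.001) and pick tube c.

```bash
python3 -m crank '[[[0.002,0.0015,-0.045],[0,0,0],-0.4],[[0,0,-0.035],[0,0,0],-0.4],[[0,0,-0.015],[0,0,0],-0.4],[[0,0,0],[0,0,0],-0.4],[[0,0,0],[0,0,0],-1],[[0,0,0],[0,0,0],-1],[[0,0,0],[0,0,0],-1],[[0,0,0],[0,0,0],-1]]'
```

```text
clock: 21.0
tool_pos: [0.4761, 0.3401, 0.0161]
orientation: [180.0, 0.1, -84.7]
force: [-6.1, 0.6, 3.1]
opening: 0.0123
gripper_force: 30.0
```

```bash
python3 -m crank '[[[0,0,0.045],[0,0,0],-1],[[0,0,0.045],[0,0,0],-1],[[0,0,0.03],[0,0,0],-1],[[0.0087,-0.042,0],[0,0,-2.2],-1],[[0.0087,-0.042,0],[0,0,0],-1],[[0.0087,-0.042,0],[0,0,0],-1],[[0.0087,-0.042,0],[0,0,0],-1],[[0.0087,-0.042,0],[0,0,0],-1],[[0.0087,-0.042,0],[0,0,0],-1],[[0.0087,-0.042,0],[0,0,0],-1],[[0.0087,-0.042,0],[0,0,0],-1],[[0,0,0],[0,0,0],-1]]'
python3 -m crank '[[[0,0,-0.03],[0,0,0],-1],[[0,0,0],[0,0,0],-1],[[0,0,0],[0,0,0],-1]]'
```

```text
clock: 22.2
tool_pos: [0.5468, -0.0, 0.136]
orientation: [-179.9, 0.0, -87.1]
force: [-0.7, 0.3, 0.1]
opening: 0.0123
gripper_force: 30.0
clock: 22.5
tool_pos: [0.5462, 0.0041, 0.1054]
orientation: [180.0, -0.0, -86.8]
force: [0.4, 0.2, 0.1]
opening: 0.0118
gripper_force: 30.0
```

```bash
python3 -m crank '[[[-0.0015,-0.0015,-0.02],[0,0,0],-1],[[0,0,-0.02],[0,0,0],-1],[[0,0,-0.009],[0,0,0],-1],[[0,0,0],[0,0,0],-1]]'
```

```text
clock: 22.9
tool_pos: [0.5457, 0.0031, 0.0564]
orientation: [-179.9, -0.0, -86.8]
force: [-0.2, 0.7, 0.1]
opening: 0.0119
gripper_force: 30.0
```

```bash
python3 -m crank '[[[0,0,-0.004],[0,0,0],-1],[[0,0,-0.004],[0,0,0],-1],[[0,0,-0.004],[0,0,0],-1],[[0,0,-0.004],[0,0,0],-1],[[0,0,-0.001],[0,0,0],-1],[[0,0,0],[0,0,0],-1],[[0,0,0],[0,0,0],-1],[[0,0,0],[0,0,0],-1]]'
```

```text
clock: 23.7
tool_pos: [0.5476, 0.0032, 0.0414]
orientation: [-179.7, 0.0, -86.7]
force: [-0.5, 0.8, 17.7]
opening: 0.0125
gripper_force: 30.0
```

```bash
python3 -m crank '[[[0,0,0.001],[0,0,0],-1],[[0,0,0],[0,0,0],-0.4],[[0,0,0],[0,0,0],-0.4],[[0,0,0],[0,0,0],-0.4],[[0,0,0.045],[0,0,0],-0.4],[[0,0,0.045],[0,0,0],-0.4],[[0,0,0],[0,0,0],-0.4]]'
python3 -m crank '[[[-0.0147,0.0416,0],[0,0,2.2],-0.4],[[-0.0147,0.0416,0],[0,0,0],-0.4],[[-0.0147,0.0416,0],[0,0,0],-0.4],[[-0.0147,0.0416,0],[0,0,0],-0.4],[[-0.0147,0.0416,0],[0,0,0],-0.4],[[-0.0147,0.0416,0],[0,0,0],-0.4],[[-0.0147,0.0416,0],[0,0,0],-0.4],[[-0.0147,0.0416,0],[0,0,0],-0.4],[[0,0,-0.02],[0,0,0],-0.4],[[0,0,0],[0,0,0],-0.4],[[0,0,0],[0,0,0],-0.4]]'
```

```text
clock: 24.4
tool_pos: [0.548, 0.0031, 0.1352]
orientation: [-179.5, 0.1, -86.8]
force: [0.9, 0.2, 0.5]
opening: 0.0262
gripper_force: 0.0
clock: 25.5
tool_pos: [0.4267, 0.3344, 0.109]
orientation: [179.9, -0.1, -84.6]
force: [0.5, 0.2, 0.6]
opening: 0.0262
gripper_force: 0.0
```

```bash
python3 -m crank '[[[0.0028,0,-0.045],[0,0,0],-0.4],[[0,0,-0.035],[0,0,0],-0.4],[[0,0,-0.015],[0,0,0],-0.4],[[0,0,0],[0,0,0],-0.4],[[0,0,0],[0,0,0],-1],[[0,0,0],[0,0,0],-1],[[0,0,0],[0,0,0],-1],[[0,0,0],[0,0,0],-1]]'
```

```text
clock: 26.3
tool_pos: [0.4302, 0.3358, 0.016]
orientation: [-179.9, 0.1, -84.6]
force: [-4.2, -0.3, 8.1]
opening: 0.0121
gripper_force: 30.0
```

```bash
python3 -m crank '[[[0,0,0.045],[0,0,0],-1],[[0,0,0.045],[0,0,0],-1],[[0,0,0.03],[0,0,0],-1],[[0.009,-0.0418,0],[0,0,-2.2],-1],[[0.009,-0.0418,0],[0,0,0],-1],[[0.009,-0.0418,0],[0,0,0],-1],[[0.009,-0.0418,0],[0,0,0],-1],[[0.009,-0.0418,0],[0,0,0],-1],[[0.009,-0.0418,0],[0,0,0],-1],[[0.009,-0.0418,0],[0,0,0],-1],[[0.009,-0.0418,0],[0,0,0],-1],[[0,0,0],[0,0,0],-1]]'
python3 -m crank '[[[0,0,-0.03],[0,0,0],-1],[[0,0,0],[0,0,0],-1],[[0,0,0],[0,0,0],-1]]'
```

```text
clock: 27.5
tool_pos: [0.5023, -0.003, 0.1351]
orientation: [-180.0, -0.0, -87.1]
force: [0.2, 0.0, -1.5]
opening: 0.0121
gripper_force: 30.0
clock: 27.8
tool_pos: [0.5017, 0.0009, 0.105]
orientation: [180.0, -0.0, -86.8]
force: [0.9, -0.2, 0.5]
opening: 0.0121
gripper_force: 30.0
```

```bash
python3 -m crank '[[[0.0005,0.0007,-0.02],[0,0,0],-1],[[0,0,-0.02],[0,0,0],-1],[[0,0,-0.009],[0,0,0],-1],[[0,0,-0.004],[0,0,0],-1],[[0,0,-0.004],[0,0,0],-1],[[0,0,-0.004],[0,0,0],-1],[[0,0,-0.004],[0,0,0],-1],[[0,0,-0.001],[0,0,0],-1],[[0,0,0],[0,0,0],-1],[[0,0,0],[0,0,0],-1]]'
```

```text
clock: 28.8
tool_pos: [0.5054, 0.0023, 0.0412]
orientation: [-179.7, 0.0, -86.7]
force: [0.2, -1.2, 17.6]
opening: 0.012
gripper_force: 30.0
```

Release, then rise to the viewing pose.

```bash
python3 -m crank '[[[0,0,0.001],[0,0,0],-1],[[0,0,0],[0,0,0],-0.4],[[0,0,0],[0,0,0],-0.4],[[0,0,0],[0,0,0],-0.4],[[0,0,0.045],[0,0,0],-0.4],[[0,0,0.045],[0,0,0],-0.4],[[0.025,0.035,0.02],[0,0,0],-0.4],[[0.02,0.005,0.015],[0,0,0],-0.4],[[0,0,0],[0,0,0],-0.4],[[0,0,0],[0,0,0],-0.4]]'
python3 - <<'E'
from h import *
cm=imaging.camera_model("wrist");p,d=imaging.snapshot("wrist")
np.savez("w7.npz",R=cm["R"],t=cm["t"],mtx=cm["mtx"]);cv2.imwrite("pics/w7.png",p)
q=p.copy();
cv2.imwrite("pics/w7c.png",cv2.resize(p[20:270,130:490],None,fx=2.2,fy=2.2,interpolation=cv2.INTER_CUBIC))
E
```

```text
clock: 29.8
tool_pos: [0.5469, 0.0416, 0.1638]
orientation: [179.9, 0.0, -86.8]
force: [-1.3, -0.1, -0.4]
opening: 0.026
gripper_force: 0.0
```

View pics/w7c.png

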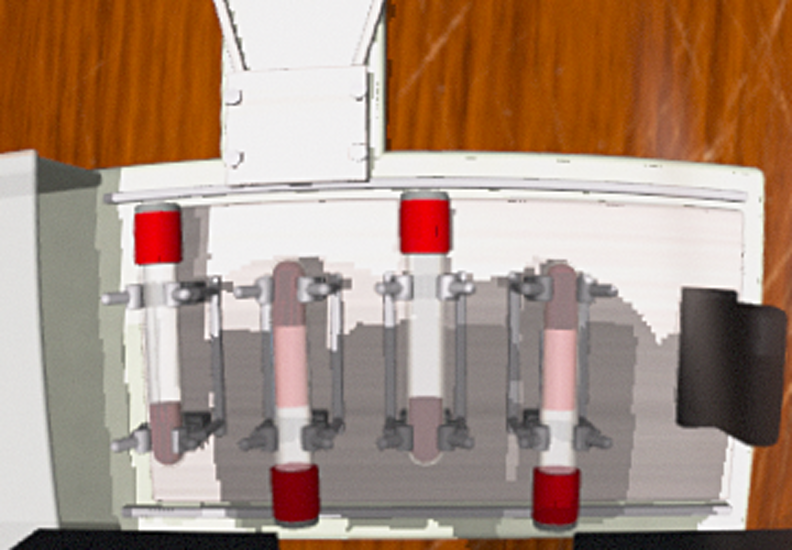

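All four tubes are in clips 1–4, at crop u≈560, 427, 290 and 158. The jaws are closed over them and the glass is centred between the jaw pairs within 1 mm. Now I grip the handle.

```bash
python3 -m crank '[[[-0.04,-0.015,0],[0,0,0],-0.2],[[-0.04,-0.015,0],[0,0,0],-0.2],[[-0.0255,-0.014,0],[0,0,0],-0.2],[[0,0,0],[0,0,0],-0.2],[[0,0,0],[0,0,0],-0.2]]'
```

```text
clock: 30.35
tool_pos: [0.441, -0.003, 0.1644]
orientation: [180.0, -0.0, -86.9]
force: [0.7, -0.4, 0.1]
opening: 0.0352
gripper_force: 0.0
```

```bash
python3 -m crank '[[[0,0,-0.045],[0,0,0],-0.2],[[0,0,-0.045],[0,0,0],-0.2],[[0,0,-0.012],[0,0,0],-0.2],[[0,0,0],[0,0,0],-1],[[0,0,0],[0,0,0],-1],[[0,0,0],[0,0,0],-1],[[0,0,0],[0,0,0],-1]]'
```

```text
clock: 31.05
tool_pos: [0.4433, -0.0019, 0.0636]
orientation: [-179.8, 0.0, -86.8]
force: [2.9, -0.0, -1.1]
opening: 0.0136
gripper_force: 30.0
```

```bash
python3 -m crank '[[[0.01,0.0005,0],[0,0,0],-1],[[0.0175,0.00095,0],[0,0,0],-1],[[0.0175,0.00095,0],[0,0,0],-1],[[0.0175,0.00095,0],[0,0,0],-1],[[0.0175,0.00095,0],[0,0,0],-1],[[0.0175,0.00095,0],[0,0,0],-1],[[0.0175,0.00095,0],[0,0,0],-1],[[0.0175,0.00095,0],[0,0,0],-1],[[0.0175,0.00095,0],[0,0,0],-1],[[0.0175,0.00095,0],[0,0,0],-1],[[0.01,0.0005,0],[0,0,0],-1],[[0,0,0],[0,0,0],-1]]'
```

```text
clock: 32.25
tool_pos: [0.6219, 0.0084, 0.0636]
orientation: [-179.8, 0.1, -86.8]
force: [1.9, 4.8, 0.3]
opening: 0.0138
gripper_force: 30.0
```

```bash
python3 -m crank '[[[0.006,0.0003,0],[0,0,0],-1],[[0.005,0.0003,0],[0,0,0],-1],[[0.003,0,0],[0,0,0],-1],[[0,0,0],[0,0,0],-1],[[0,0,0],[0,0,0],-1]]'
```

```text
clock: 32.75
tool_pos: [0.6306, 0.0089, 0.0636]
orientation: [179.8, 0.1, -86.8]
force: [-14.0, 8.5, 12.1]
opening: 0.0137
gripper_force: 30.0
```

```bash
python3 -m crank '[[[-0.002,0,0],[0,0,0],-0.4],[[0,0,0],[0,0,0],-0.4],[[0,0,0],[0,0,0],-0.4],[[0,0,0],[0,0,0],-0.4],[[0,0,0.045],[0,0,0],-0.4],[[0,0,0.045],[0,0,0],-0.4],[[-0.03,-0.02,0.03],[0,0,0],-0.4],[[-0.01,0,0],[0,0,0],-0.4],[[0,0,0],[0,0,0],-0.4],[[0,0,0],[0,0,0],-0.4]]'
python3 - <<'E'
from h import *
cm=dict(np.load("w7.npz"))
for x,y in((224,68),(370,70),(224,182),(372,180)): print(cast("wrist",x/2.2+130,y/2.2+20,.031,cm).round(4))
cm=imaging.camera_model("wrist");p,d=imaging.snapshot("wrist");print(ctrl.get_obs()["tool_pos"])
np.savez("w8.npz",R=cm["R"],t=cm["t"],mtx=cm["mtx"]);cv2.imwrite("pics/w8.png",p)
E
```

```text
clock: 33.75
tool_pos: [0.5912, -0.0123, 0.182]
orientation: [180.0, 0.0, -86.8]
force: [0.2, -0.1, 0.4]
opening: 0.0264
gripper_force: 0.0
[ 0.6265 -0.0977  0.031 ]
[ 0.5735 -0.097   0.031 ]
[ 0.6237 -0.0548  0.031 ]
[ 0.5704 -0.0565  0.031 ]
[ 0.59138772 -0.01225311  0.181536  ]
```

View pics/w8.png

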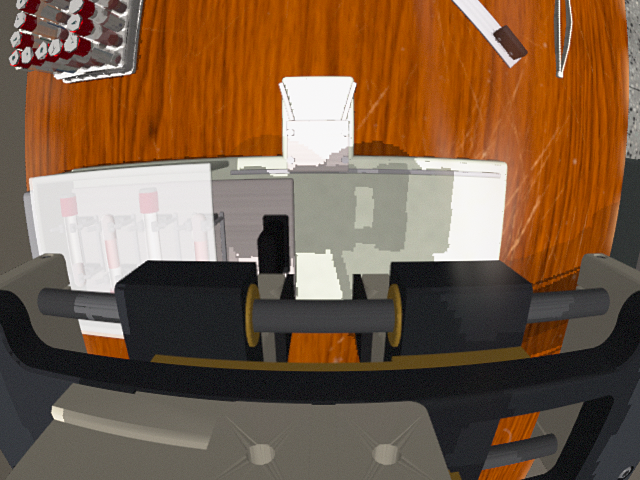

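The carriage is home with the tubes under the roof. The bridge's outer edge runs (287,121)–(354,121) and the sill end is at v≈79. Next is the blade.

```bash
python3 -m crank '[[[-0.015,-0.045,0.005],[0,0,0],-0.1],[[-0.015,-0.045,0.005],[0,0,0],-0.1],[[-0.015,-0.045,0.005],[0,0,0],-0.1],[[-0.015,-0.045,0],[0,0,0],-0.1],[[-0.015,-0.045,0],[0,0,0],-0.1],[[-0.015,-0.045,0],[0,0,0],-0.1],[[0,0,0],[0,0,0],-0.1],[[0,0,0],[0,0,0],-0.1],[[0,0,0],[0,0,0],-0.1]]'
cat > blade.py <<'E'
from h import *
import sys
cm=imaging.camera_model("wrist");p,d=imaging.snapshot("wrist");print(ctrl.get_obs()["tool_pos"])
np.savez("w9.npz",R=cm["R"],t=cm["t"],mtx=cm["mtx"]);cv2.imwrite(sys.argv[1],p)
hsv=cv2.cvtColor(p,cv2.COLOR_BGR2HSV);w=((hsv[...,1]<60)&(hsv[...,2]>110)).astype(np.uint8);w[250:]=0
k=(p.max(2)<70).astype(np.uint8);k[250:]=0
for nm,m in(("white",w),("black",k)):
  n,l,s,c=cv2.connectedComponentsWithStats(m)
  for i in range(1,n):
    if s[i,4]>150:
      r=cv2.minAreaRect(np.argwhere(l==i)[:,::-1].astype(np.float32));print(nm,s[i,4],c[i].round(1),[round(x,1) for x in r[1]],[(b.round(0).tolist(),cast("wrist",*b,.005 if nm=="white" else .039,cm)[:2].round(4).tolist()) for b in cv2.boxPoints(r)])
E
python3 blade.py pics/w9.png
python3 - <<'E'
from h import *
cm=dict(np.load("w8.npz"))
for x,y,z in((287,121,.031),(354,121,.031),(281,80,.018),(355,78,.018),(504,161,.012),(502,260,.012)): print(cast("wrist",x,y,z,cm).round(4))
E
```

```text
clock: 34.7
tool_pos: [0.5018, -0.2818, 0.1965]
orientation: [179.9, 0.0, -86.8]
force: [0.1, 0.4, 0.4]
opening: 0.0393
gripper_force: 0.0
[ 0.501895   -0.28147041  0.19681474]
white 5602 [163.6  35.7] [79.3, 81.9] [([124.0, 0.0], [0.7241, -0.5045]), ([206.0, -2.0], [0.6286, -0.494]), ([207.0, 78.0], [0.6193, -0.4095]), ([126.0, 79.0], [0.711, -0.4134])]
white 717 [429.   11.3] [21.0, 82.0] [([386.0, 0.0], [0.4527, -0.4959]), ([468.0, 0.0], [0.3684, -0.5113]), ([468.0, 21.0], [0.3686, -0.4872]), ([386.0, 21.0], [0.452, -0.473])]
white 19028 [600.8 128.6] [249.0, 90.0] [([549.0, 0.0], [0.2682, -0.539]), ([639.0, 0.0], [0.1109, -0.596]), ([639.0, 249.0], [0.0828, -0.2652]), ([549.0, 249.0], [0.2453, -0.2584])]
white 1291 [473.  117.1] [90.0, 15.2] [([431.0, 101.0], [0.405, -0.3978]), ([438.0, 88.0], [0.3979, -0.4118]), ([516.0, 133.0], [0.3094, -0.3782]), ([508.0, 146.0], [0.3174, -0.3634])]
white 4344 [345.4 124.4] [37.2, 141.1] [([266.0, 124.0], [0.5595, -0.3645]), ([403.0, 92.0], [0.4324, -0.4035]), ([412.0, 128.0], [0.4221, -0.3695]), ([274.0, 160.0], [0.55, -0.3304])]
white 5369 [
[... 182 characters left out ...]
[190.3 198.3] [80.2, 103.0] [([137.0, 161.0], [0.6942, -0.3281]), ([240.0, 157.0], [0.5835, -0.3325]), ([243.0, 237.0], [0.5792, -0.2539]), ([140.0, 241.0], [0.6941, -0.2434])]
white 162 [466.8 227. ] [4.0, 50.5] [([458.0, 249.0], [0.3604, -0.2533]), ([472.0, 200.0], [0.3527, -0.3046]), ([476.0, 201.0], [0.3482, -0.3039]), ([462.0, 250.0], [0.3559, -0.2524])]
black 341 [297.1 135.2] [12.9, 56.8] [([271.0, 135.0], [0.5497, -0.3536]), ([326.0, 121.0], [0.5038, -0.3674]), ([329.0, 133.0], [0.5006, -0.3569]), ([274.0, 147.0], [0.5465, -0.3431])]
[ 0.6253 -0.0959  0.031 ]
[ 0.5702 -0.0989  0.031 ]
[ 0.6338 -0.1327  0.018 ]
[ 0.5705 -0.1377  0.018 ]
[ 0.4219 -0.0784  0.012 ]
[0.4083 0.0197 0.012 ]
```

View pics/w9.png

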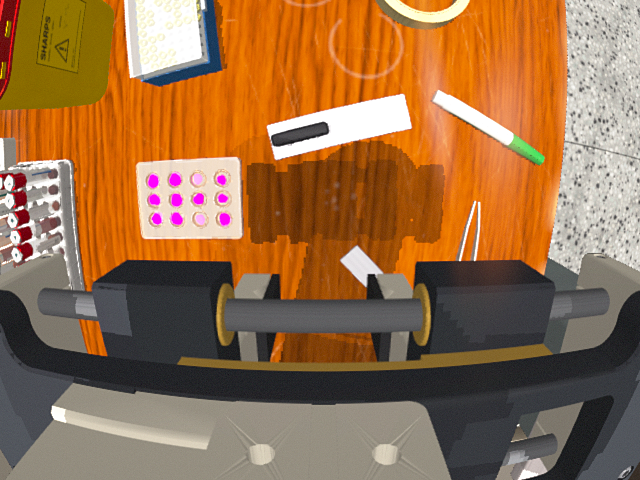

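The large blade is intact: plate corners (266,124), (403,92), (412,128) and (274,160), giving 133 × 35 mm, with the grip at (297,135). Turn the tool to 17.1° above the grip.

```bash
python3 -m crank '[[[0.0015,-0.0065,0],[0,0,8.5],-0.1],[[0.0015,-0.0065,0],[0,0,8.5],-0.1],[[0.0015,-0.0065,0],[0,0,8.5],-0.1],[[0.0015,-0.0065,0],[0,0,8.5],-0.1],[[0.0015,-0.0065,0],[0,0,8.5],-0.1],[[0.0015,-0.0065,0],[0,0,8.5],-0.1],[[0.0015,-0.0065,0],[0,0,8.5],-0.1],[[0.0015,-0.0065,0],[0,0,8.5],-0.1],[[0.0015,-0.0065,0],[0,0,8.5],-0.1],[[0.0015,-0.0065,0],[0,0,8.5],-0.1],[[0.001,-0.0065,0],[0,0,8.5],-0.1],[[0.001,-0.0055,0],[0,0,8.5],-0.1]]'
python3 -m crank '[[[0,0,-0.045],[0,0,2],-0.1],[[0,0,-0.04],[0,0,0],-0.1],[[0,0,0],[0,0,0],-0.1],[[0,0,0],[0,0,0],-0.1],[[0,0,0],[0,0,0],-0.1]]'
python3 -c "
from h import *
print(ctrl.get_obs()['joint_pos'])"
```

```text
clock: 35.95
tool_pos: [0.5195, -0.3581, 0.1973]
orientation: [-180.0, 0.0, 15.7]
force: [-0.4, -0.3, 0.0]
opening: 0.0393
gripper_force: 0.0
clock: 36.45
tool_pos: [0.5202, -0.3594, 0.1149]
orientation: [179.9, -0.1, 17.2]
force: [-0.2, -1.0, 0.6]
opening: 0.0395
gripper_force: 0.0
[-1.69560668e+01  2.15666386e+01 -1.33720521e+01  5.50541104e-02
 -5.48833038e+01  1.24170639e+02]
```

```bash
python3 -m crank '[[[-0.001,0.001,-0.045],[0,0,0],-0.1],[[0,0,-0.045],[0,0,0],-0.1],[[0,0,-0.013],[0,0,0],-0.1],[[0,0,0],[0,0,0],-0.1],[[0,0,0],[0,0,0],-1],[[0,0,0],[0,0,0],-1],[[0,0,0],[0,0,0],-1],[[0,0,0],[0,0,0],-1],[[0,0,0],[0,0,0],-1]]'
```

```text
clock: 37.35
tool_pos: [0.5181, -0.3586, 0.0108]
orientation: [179.9, -0.1, 17.2]
force: [-0.5, 1.1, 6.9]
opening: 0.0118
gripper_force: 30.0
```

```bash
python3 -m crank '[[[0,0,0.045],[0,0,0],-1],[[0.0075,0.0092,0.01],[0,0,-8.5],-1],[[0.0075,0.0092,0],[0,0,-8.5],-1],[[0.0075,0.0092,0],[0,0,-8.5],-1],[[0.0075,0.0092,0],[0,0,-8.5],-1],[[0.0075,0.0092,0],[0,0,-8.5],-1],[[0.0075,0.0092,0],[0,0,-8.5],-1],[[0.0075,0.0092,0],[0,0,-8.5],-1],[[0.0075,0.0092,0],[0,0,-8.5],-1],[[0.0075,0.0092,0],[0,0,-8.5],-1],[[0.0075,0.0092,0],[0,0,-8.5],-1],[[0.0075,0.0092,0],[0,0,-8.5],-1]]'
python3 -m crank '[[[0.0065,0.0092,0],[0,0,-8.5],-1],[[0,0,0],[0,0,-2],-1],[[0,0,0],[0,0,0],-1],[[0,0,0],[0,0,0],-1],[[0,0,0],[0,0,0],-1]]'
```

```text
clock: 38.55
tool_pos: [0.6, -0.2566, 0.0645]
orientation: [180.0, 0.0, -76.7]
force: [-0.5, 0.2, -1.0]
opening: 0.0116
gripper_force: 30.0
clock: 39.05
tool_pos: [0.6062, -0.2481, 0.0645]
orientation: [180.0, 0.0, -86.8]
force: [0.2, -0.4, -1.4]
opening: 0.0117
gripper_force: 30.0
```

```bash
python3 -m crank '[[[0,0,-0.02],[0,0,0],-1],[[0,0,0],[0,0,0],-1],[[0,0,0],[0,0,0],-1]]'
python3 - <<'E'
from h import *
p,d=imaging.snapshot("top");cv2.imwrite("pics/t2.png",p);cv2.imwrite("pics/t2c.png",cv2.resize(p[185:265,330:450],None,fx=6,fy=6,interpolation=cv2.INTER_CUBIC))
E
```

```text
clock: 39.35
tool_pos: [0.6059, -0.2481, 0.0444]
orientation: [179.9, 0.0, -86.8]
force: [-0.2, -0.3, 0.2]
opening: 0.0115
gripper_force: 30.0
```

View pics/t2c.png

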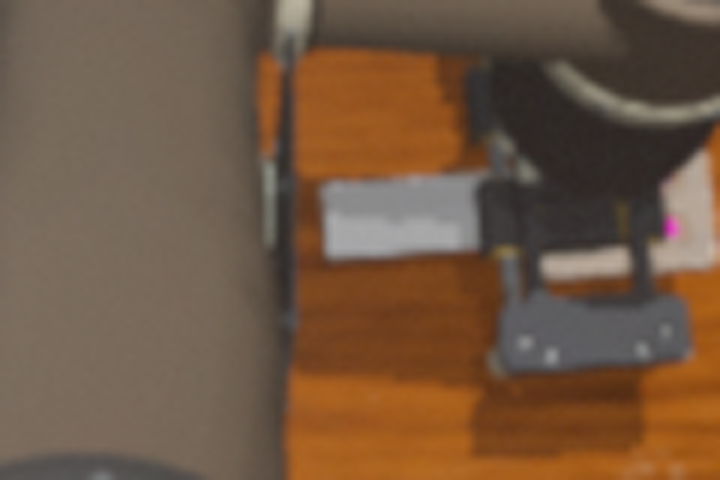

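The top crop shows the blade level, tip edge at crop (322,182)–(322,260). The arm hides the slot, so I compare against the slot as seen in top0.

Run:
```python
from h import *
f=lambda x,y,z:cast("top",330+x/6-.5+1/12,185+y/6-.5+1/12,z)
for a in((322,182),(322,260),(470,174),(470,250)): print("blade",f(*a,.0385).round(4))
g=lambda x,y,z:cast("top",280+x/3-.33,110+y/3-.33,z)
for n,a in dict(b1=(216,311,.031),b2=(220,379,.031),b3=(249,310,.031),b4=(253,377,.031),s1=(288,303,.022),s2=(297,374,.022)).items(): print(n,g(*a).round(4))
p=cv2.imread("pics/top0.png");h=cv2.cvtColor(p,cv2.COLOR_BGR2HSV);w=((h[...,1]<70)&(h[...,2]>120)).astype(np.uint8)
for u in range(352,380,3):
  v=np.where(w[195:250,u])[0]+195;a,b=cast("top",u,v.min(),.027),cast("top",u,v.max(),.027);print(u,v.min(),v.max(),((a+b)/2)[:2].round(4),(a[0]-b[0]).round(4))
# wrist views at home/out: bridge & sill masks
for nm in("w7","w8"):
  q=cv2.imread(f"pics/{nm}.png");cm=dict(np.load(nm+".npz"));h=cv2.cvtColor(q,cv2.COLOR_BGR2HSV);w=((h[...,1]<70)&(h[...,2]>120)).astype(np.uint8)
  r=(range(25,95,8),220,320) if nm=="w7" else (range(82,155,8),260,375)
  for v in r[0]:
    u=np.where(w[v,r[1]:r[2]])[0]+r[1]
    if len(u): a,b=cast("wrist",u.min(),v,.027,cm),cast("wrist",u.max(),v,.027,cm);print(nm,v,u.min(),u.max(),((a+b)/2)[:2].round(4),(a[0]-b[0]).round(4))
```

```text
blade [ 0.6163 -0.1526  0.0385]
blade [ 0.5807 -0.1513  0.0385]
blade [ 0.6185 -0.2187  0.0385]
blade [ 0.5838 -0.2171  0.0385]
b1 [ 0.6244 -0.0686  0.031 ]
b2 [ 0.562  -0.0704  0.031 ]
b3 [ 0.6247 -0.0982  0.031 ]
b4 [ 0.5632 -0.0999  0.031 ]
s1 [ 0.6327 -0.134   0.022 ]
s2 [ 0.567  -0.1398  0.022 ]
352 214 249 [ 0.5755 -0.0682] 0.0961
355 213 236 [ 0.5945 -0.0768] 0.0634
358 213 236 [ 0.5943 -0.0849] 0.0634
361 213 236 [ 0.5941 -0.0929] 0.0634
364 213 235 [ 0.5953 -0.101 ] 0.0607
367 212 235 [ 0.5965 -0.1091] 0.0634
370 212 235 [ 0.5963 -0.1172] 0.0634
373 211 234 [ 0.5989 -0.1253] 0.0635
376 212 234 [ 0.5973 -0.1333] 0.0607Traceback (most recent call last):
  File "<stdin>", line 8, in <module>
    return umr_minimum(a, axis, None, out, keepdims, initial, where)
ValueError: zero-size array to reduction operation minimum which has no identity
```

```bash
python3 -m crank '[[[0.0015,0,-0.013],[0,0,0],-1],[[0,0,0],[0,0,0],-1],[[0,0,0],[0,0,0],-1],[[-0.0005,0.01,0],[0,0,0],-1],[[-0.0005,0.01,0],[0,0,0],-1],[[-0.0006,0.01,0],[0,0,0],-1],[[-0.0005,0.01,0],[0,0,0],-1],[[0,0,0],[0,0,0],-1]]'
```

```text
clock: 40.2
tool_pos: [0.6059, -0.2062, 0.0318]
orientation: [-180.0, 0.0, -86.7]
force: [1.0, -0.1, -0.5]
opening: 0.0117
gripper_force: 30.0
```

```bash
python3 -m crank '[[[-0.0005,0.008,0],[0,0,0],-1],[[-0.0004,0.008,0],[0,0,0],-1],[[-0.0004,0.008,0],[0,0,0],-1],[[0,0,0],[0,0,0],-1],[[0,0,0],[0,0,0],-1]]'
```

```text
clock: 40.7
tool_pos: [0.6046, -0.1837, 0.0316]
orientation: [-180.0, -0.0, -86.8]
force: [0.7, -0.6, -0.6]
opening: 0.0119
gripper_force: 30.0
```

```bash
python3 -m crank '[[[-0.0005,0.01,0],[0,0,0],-1],[[-0.0005,0.01,0],[0,0,0],-1],[[-0.0006,0.01,0],[0,0,0],-1],[[-0.0005,0.01,0],[0,0,0],-1],[[0,0,0],[0,0,0],-1],[[0,0,0],[0,0,0],-1]]'
```

```text
clock: 41.3
tool_pos: [0.6025, -0.1434, 0.0316]
orientation: [-180.0, -0.0, -86.8]
force: [-0.4, -1.6, -0.6]
opening: 0.0117
gripper_force: 30.0
```

```bash
python3 -m crank '[[[-0.0004,0.008,0],[0,0,0],-1],[[-0.0004,0.008,0],[0,0,0],-1],[[-0.0003,0.006,0],[0,0,0],-1],[[0,0,0],[0,0,0],-1],[[0,0,0],[0,0,0],-1]]'
```

```text
clock: 41.8
tool_pos: [0.6014, -0.1217, 0.0316]
orientation: [-180.0, -0.0, -86.8]
force: [-0.7, 0.0, -0.6]
opening: 0.0118
gripper_force: 30.0
```

```bash
python3 -m crank '[[[-0.0001,0.003,0],[0,0,0],-1],[[-0.0001,0.003,0],[0,0,0],-1],[[-0.0001,0.003,0],[0,0,0],-1],[[0,0,0],[0,0,0],-1],[[0,0,0],[0,0,0],-1]]'
```

```text
clock: 42.3
tool_pos: [0.601, -0.1153, 0.0318]
orientation: [180.0, -0.1, -86.8]
force: [1.5, -14.1, -2.1]
opening: 0.0118
gripper_force: 30.0
```

The grip met the bridge at the predicted position. I lower it onto the sill and release.

```bash
python3 -m crank '[[[0,0,-0.003],[0,0,0],-1],[[0,0,0],[0,0,0],-1],[[0,0,0],[0,0,0],-1]]'
python3 -m crank '[[[0,-0.001,0],[0,0,0],-0.5],[[0,0,0],[0,0,0],-0.5],[[0,0,0],[0,0,0],-0.5],[[0,0,0],[0,0,0],-0.4],[[0,0,0.03],[0,0,0],-0.4],[[0,0,0.045],[0,0,0],-0.4],[[0,0,0.045],[0,0,0],-0.4],[[0,0.03,0.02],[0,0,0],-0.4],[[-0.02,0.03,0],[0,0,0],-0.4],[[-0.02,0.02,0],[0,0,0],-0.4],[[0,0,0],[0,0,0],-0.4],[[0,0,0],[0,0,0],-0.4]]'
python3 - <<'E'
from h import *
cm=imaging.camera_model("wrist");p,d=imaging.snapshot("wrist");cv2.imwrite("pics/w10.png",p);np.savez("w10.npz",R=cm["R"],t=cm["t"],mtx=cm["mtx"])
k=(p.max(2)<60).astype(np.uint8);k[250:]=0
n,l,s,c=cv2.connectedComponentsWithStats(k)
for i in range(1,n):
  if s[i,4]>100:
    r=cv2.minAreaRect(np.argwhere(l==i)[:,::-1].astype(np.float32));print(s[i],[(b.round(0).tolist(),cast("wrist",*b,.057,cm)[:2].round(4).tolist(),cast("wrist",*b,.09,cm)[:2].round(4).tolist()) for b in cv2.boxPoints(r)])
E
```

```text
clock: 42.6
tool_pos: [0.6015, -0.1154, 0.0296]
orientation: [-180.0, -0.2, -86.8]
force: [0.7, -14.0, 3.1]
opening: 0.0118
gripper_force: 30.0
clock: 43.8
tool_pos: [0.561, -0.0332, 0.169]
orientation: [-180.0, 0.0, -86.7]
force: [0.8, 0.2, -1.0]
opening: 0.0265
gripper_force: 0.0
[471  37  20  28 261] [([470.0, 45.0], [0.458, -0.1869], [0.471, -0.1762]), ([482.0, 35.0], [0.4479, -0.1977], [0.4621, -0.1857]), ([499.0, 55.0], [0.4322, -0.1836], [0.4483, -0.1733]), ([487.0, 65.0], [0.4427, -0.1729], [0.4575, -0.1639])]
[ 267   77   19   66 1100] [([267.0, 77.0], [0.608, -0.1467], [0.6027, -0.1409]), ([285.0, 77.0], [0.5949, -0.147], [0.5911, -0.1411]), ([285.0, 142.0], [0.5922, -0.099], [0.5888, -0.099]), ([267.0, 142.0], [0.6054, -0.0985], [0.6004, -0.0986])]
[ 603  169   37   81 2190] [([603.0, 249.0], [0.2967, -0.0335], [0.3293, -0.0415]), ([616.0, 168.0], [0.2963, -0.1105], [0.329, -0.1091]), ([647.0, 173.0], [0.2476, -0.1126], [0.2862, -0.1109]), ([633.0, 254.0], [0.2468, -0.0303], [0.2855, -0.0386])]
[226 241  25   9 219] [([226.0, 241.0], [0.6353, -0.0223], [0.6267, -0.0317]), ([250.0, 241.0], [0.6163, -0.0235], [0.6099, -0.0327]), ([250.0, 249.0], [0.6162, -0.0171], [0.6099, -0.0271]), ([226.0, 249.0], [0.6354, -0.0159], [0.6267, -0.026])]
```

Run:
```python
from h import *
p=cv2.imread("pics/w8.png");cm=dict(np.load("w8.npz"));k=(p.max(2)<60)
for v in(218,225,232,240,248,256,262):
  u=np.where(k[v,240:300])[0]+240
  if len(u): print(v,u.min(),u.max(),cast("wrist",u.min(),v,.09,cm)[:2].round(4),cast("wrist",u.max(),v,.09,cm)[:2].round(4),cast("wrist",u.max(),v,.03,cm)[:2].round(4))
for X in((.637,-.013,.09),(.623,-.013,.09),(.623,-.013,.03),(.637,.03,.09)): print(X,proj("wrist",X,cm).round(1))
```

```text
218 263 287 [ 0.6334 -0.0254] [ 0.6167 -0.0262] [ 0.6219 -0.0138]
225 264 287 [ 0.6326 -0.0205] [ 0.6165 -0.0213] [ 0.6217 -0.0077]
232 262 288 [ 0.634  -0.0154] [ 0.6156 -0.0163] [ 0.6207 -0.0016]
240 258 288 [ 0.6367 -0.0094] [ 0.6155 -0.0106] [0.6204 0.0056]
248 258 288 [ 0.6367 -0.0035] [ 0.6153 -0.0048] [0.6202 0.0128]
256 258 288 [0.6367 0.0024] [0.6151 0.0011] [0.62   0.0201]
262 240 288 [0.6499 0.0078] [0.615  0.0056] [0.6198 0.0256]
(0.637, -0.013, 0.09) [257.7 235. ]
(0.623, -0.013, 0.09) [277.4 236.1]
(0.623, -0.013, 0.03) [285.7 218.9]
(0.637, 0.03, 0.09) [257.5 291.6]
```

```bash
python3 -c "
from plant import close_job
print(close_job())"
```

```text
the job is handed in; nothing more can be done
None
```

I finished the job and handed it in, but no verdict came back. All four tubes are clamped in their clips, the carriage is home under the hood, and the lock blade is in the slot with its grip about 1 mm from the bridge.

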